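Build the disc stack of a bench filter and lock its hood

ROBOT

A 6-joint arm with a two-finger parallel gripper is mounted at the origin on the work surface. World frame = base frame: x ahead of the robot, y to its left, z up, the work surface at z = 0. Lengths are in m, angles in degrees, forces in N, time in s.
With the tool pointing down it reaches from about 0.25 to 0.725 m from the base axis. Payload 9.7 kg.
Tool frame: the origin (TCP) lies on the centre line of the jaws, within the pads' length; the fingertips stand 14 mm ahead of it and the grasp point (between the pads) lies 5 mm behind it; z points along the fingers, y is the line along which they close (so a half turn about z gives the same grasp; the last joint's range is limited). The gripper opens to 85 mm and grips with 20 to 120 N. Pads are 22 mm wide; open, the fingers measure 114 mm over their backs; the gripper's body (76 mm by 85 mm) begins 54 mm behind the grasp point. The pads swing forward as they close: fully open they stand 13 mm farther back than shut.
Start: joints at [-72.307, 4.979, 10.078, 95.1, 0, 90], TCP at [0.167, -0.524, 0.245] pointing down, gripper open.
Joint ranges: [-179.16, 179.16], [-48.56, 103.87], [-65.8, 70.77], [-126.05, 130.52], [-82.76, 87.17], [-180, 180]. Speed limits (degrees/s): [127.2, 127.2, 147.25, 180, 180, 180].

INTERFACE

Orientations are given as [roll, pitch, yaw] about the fixed x, y, z axes, in that order (R = Rz(yaw) Ry(pitch) Rx(roll)).
In Python, from workcell import bot, camera, get_calibration, ticket gives the robot as it stands. The module is installed in compiled form; this text tells all that it offers.
- The arm moves only by the tool send_rows, never from a script. Its arguments are lists of equal length, an entry for each row: "linear": the shift along the tool's x, y, z in m, a list of three; "twist": the turn, a rotation vector about the tool's x, y, z in units of 10 degrees (1.0 is 10 degrees), a list of three; "gripper": the opening in per cent of the stroke, from 0 (shut) to 100 (fully open). In form: {"linear": [[x, y, z], ...], "twist": [[wx, wy, wz], ...], "gripper": [gripper, ...]}. A call has 1 to 8 rows; each row shifts and turns the commanded pose from where the row before left it, along the tool's axes as they then stand; what a row does not reach is not made up. A row lasts 1/8 s, in which the tool goes at most 62.5 mm and 10.7 degrees, less where a joint would pass 70% of its speed; a pose out of reach is approached as far as the arm can. A call with a gripper value outside its range is refused whole. The fingers move at their own pace and stop on an object; "grip_force" is the grip in N (left out, the last holds). Time passes only in rows, so rows that do not move let the fingers close. It gives the time, the measured TCP pose, the force, the opening and the grip force at its end, in the units of the state.
- bot.get_obs(): the state, without advancing time (a new reading comes with each control period).
- camera(name): name is "side" or "top" or "wrist"; returns the picture (420x560x3 uint8, red, green, blue); there is no depth.
- get_calibration(name): a dict with "fx", "fy", "cx", "cy" (pixels), "k1" (the pictures are not rectified: a ray, as slopes to the right and down, at radius r is drawn at 1 + k1 r^2 times it, then the intrinsics apply), "origin" and "orientation" of the camera in the world; the wrist camera has in their place "hand_eye" (4x4, takes a point from camera to tool coordinates, whose origin is the TCP and whose axes are the flange's). Camera axes: x right, y down, z forward; pixel columns grow to the right and rows downward; lengths in m; the calibration is good to about 2 mm. A picture is of the moment at which its call begins: read the wrist's pose just before it. get_calibration takes no time and is no camera call.
- ticket.job_done(): hands the job in; it is judged then, once.
The state is a dict: "time": time; "q": joint angles; "qd": joint speeds; "joint_efforts": joint torques, N m; "ee_pos": TCP position; "tcp_rot": TCP orientation; "wrist_force": force on the tool from outside, world axes, zero at the start; "torque": the same for the moment, N m; "opening": finger opening in m; "grasp_force": force on a finger pad.
Only numpy, scipy, OpenCV 4.12 (cv2) and the standard library are available. Lean on these libraries where they do the work, as an engineer would, in place of code of your own. Each camera call takes 0.05 s, during which the arm holds its last target. There are 200 camera calls.

TASK

Get the bench filter ready to run: thread the steel support ring onto the post, then every white filter disc that is lying out, all hub up, then the plain steel collar on top, each fully home on the one below. Then swing the clear splash hood shut over the stack, and push each of its two quarter-turn studs in and turn it clockwise until it locks. Leave the bottle, the beaker and the jar where they are.

Things in the scene. Friction and masses are not known exactly. Their poses are not given: they have to be found in the camera images.
- filter: the bench filter, fixed: a stainless base 210 (x) by 325 (y) mm, its flat deck 45 mm above the bench. Origin on the bench surface straight below the post's axis, z up; the base reaches from y = -202 to +122 mm. The hood's hinge lies on the +y side, the studs on the -y side. Its pose changes from start to start.
- post_base (a point): foot of the locating post, on its axis, at deck height (45 mm above the bench); axes as the filter's. The post is upright, 20 mm in diameter, straight for 74 mm, then a short cone to its 8 mm tip at 80 mm.
- post_tip (a point): tip of the post, on its axis, 80 mm above the deck
- support: support ring, loose, lying flange down on the bench: stainless flange 96 mm across and 6 mm thick, with a hub 40 mm in diameter standing up from it to 26 mm above the underside; 24 mm through-bore on its axis; 0.4 kg. Origin at the centre of the underside, z along the bore, up. It goes on first, onto the deck.
- disc1: filter disc (one to three are present, all alike; absent ones read None), loose, lying hub up: pale disc 90 mm across and 4 mm thick with a hub 40 mm in diameter standing up to 14 mm above the underside; 24 mm through-bore on its axis; about 0.07 kg. Origin at the centre of the underside, z along the bore, up. Stacks every 14 mm; the first rests on the support ring's hub, 26 mm above the deck.
- disc2: filter disc (one to three are present, all alike; absent ones read None), loose, lying hub up: pale disc 90 mm across and 4 mm thick with a hub 40 mm in diameter standing up to 14 mm above the underside; 24 mm through-bore on its axis; about 0.07 kg. Origin at the centre of the underside, z along the bore, up. Stacks every 14 mm; the first rests on the support ring's hub, 26 mm above the deck.
- disc3: filter disc (one to three are present, all alike; absent ones read None), loose, lying hub up: pale disc 90 mm across and 4 mm thick with a hub 40 mm in diameter standing up to 14 mm above the underside; 24 mm through-bore on its axis; about 0.07 kg. Origin at the centre of the underside, z along the bore, up. Stacks every 14 mm; the first rests on the support ring's hub, 26 mm above the deck.
- collar: top collar, loose: plain steel ring 48 mm in diameter and 20 mm high, no flange, 24 mm through-bore on its axis; 0.22 kg, symmetrical. Origin at the centre of the underside, z along the bore, up. It goes on last, on the top disc's hub.
- hood (a joint): the clear splash hood's hinge: 0 rad = shut on the deck, grows as it opens, stop at 1.8. A stiff hinge (0.6 N m friction): the hood (0.45 kg) stays where it is left and must be pushed right down. It starts open, standing about upright.
- hood_hinge (a point): middle of the hood's hinge line, at deck height, 100 mm to the filter's +y side of the post; the line runs along the filter's x. Shut, the hood is 170 mm wide (x) and 102 mm high over the deck; its roof reaches 160 mm from the hinge, its sloping front meets the deck at 210 mm, and a flat aluminium flange, 5 mm thick, 170 mm wide, lies on the deck from there to 294 mm.
- hood_edge (a point): point on the hood's front flange: on its upper face, mid-width, between the two studs, 260 mm from the hinge line; moves with the hood. x lies along the hinge line, -y points from hinge to free edge, z out of the upper face. With the hood open the flange stands up over the hinge, upper face away from the post: pushing on that face between the studs (64 mm clear) swings the hood shut.
- stud_near_grip (a point): grip point of the quarter-turn stud at the -x (robot) end of the flange, 55 mm from its middle: on its axis, 25 mm above the flange's upper face, inside a black wing bar 46 mm long, 12 mm wide, spanning 14 to 34 mm above the flange, over a 32 mm skirt. The bar lies along this point's x, which turns with it; unlocked, that is the filter's x. The hood's sloping front meets the flange 50 mm away.
- stud_near (a joint): turn of that stud in rad: 0 = unlocked (as it starts), 1.57 = fully locked, clockwise seen from above, where it stops. It can be turned only while pushed in at least 6 mm with the hood shut.
- stud_near_press (a joint): how far that stud is pushed in, in m: 0 = out, 0.009 = bottomed. Spring of about 4 N at 0 and 12 N at the bottom. When turned and let go it springs back only to about 0.005, held by its cross pin under the deck: locked.
- stud_far_grip (a point): grip point of the quarter-turn stud at the +x (far) end of the flange, 55 mm from its middle: on its axis, 25 mm above the flange's upper face, inside a black wing bar 46 mm long, 12 mm wide, spanning 14 to 34 mm above the flange, over a 32 mm skirt. The bar lies along this point's x, which turns with it; unlocked, that is the filter's x. The hood's sloping front meets the flange 50 mm away.
- stud_far (a joint): turn of that stud in rad: 0 = unlocked (as it starts), 1.57 = fully locked, clockwise seen from above, where it stops. It can be turned only while pushed in at least 6 mm with the hood shut.
- stud_far_press (a joint): how far that stud is pushed in, in m: 0 = out, 0.009 = bottomed. Spring of about 4 N at 0 and 12 N at the bottom. When turned and let go it springs back only to about 0.005, held by its cross pin under the deck: locked.
- bottle: bystander: capped glass bottle 96 mm in diameter, 190 mm high, upright
- beaker: bystander: glass beaker 72 mm in diameter, 95 mm high, upright
- jar: bystander: white jar 70 mm in diameter, 75 mm high, upright
Things that resemble listed ones, but are neither listed nor needed, are in the scene too. What is shaped like the disc2 but brown is not meant.

How it is judged (in metres and radians):
On the way, in this order (a step that is already met when the one before it is completed fails the run):
1. the support ring is home on the deck, on the post (horizontal distance between support and post_base below 0.005 m and angle between support's own z axis and vertical below 0.06 rad and z of support in the frame of post_base between -0.003 and 0.003 m), for 0.2 s.
2. every disc present is on the post above the support ring (all of step 1 and horizontal distance between each of disc1, disc2, disc3 and post_base below 0.005 m and angle between each of disc1, disc2, disc3's own z axis and vertical below 0.06 rad and z of disc1 in the frame of post_base between 0.023 and 0.057 m and z of disc2 in the frame of post_base between 0.023 and 0.057 m and z of disc3 in the frame of post_base between 0.023 and 0.057 m), for 0.2 s.
3. the collar is on the post, home on the top disc (all of step 2 and horizontal distance between collar and post_base below 0.005 m and angle between collar's own z axis and vertical below 0.06 rad and z of collar in the frame of post_base between 0.037 and 0.071 m and z of collar in the frame of disc1 above 0.01 m and z of collar in the frame of disc2 above 0.01 m and z of collar in the frame of disc3 above 0.01 m and (z of collar in the frame of disc1 below 0.017 m or z of collar in the frame of disc2 below 0.017 m or z of collar in the frame of disc3 below 0.017 m)), for 0.2 s.
4. the hood is shut over the stack (value of joint hood below 0.035 rad), for 0.2 s.
At the end, for the whole second after the job is handed in: Support ring flat on the deck (3 mm), every disc present on the post above it and the collar on top resting on a disc's hub (3 mm), all level to 0.06 rad, around the post and at rest; hood shut (under 0.02 rad) and both studs locked: turned at least 1.25 rad and held in between 3 and 7.5 mm (all of step 3 and linear speed of each of support, disc1, disc2, disc3, collar below 0.02 m/s and value of joint hood below 0.02 rad and value of joint each of stud_near, stud_far above 1.25 rad and value of joint stud_near_press between 0.003 and 0.0075 m and value of joint stud_far_press between 0.003 and 0.0075 m); the robot touches nothing.
It fails at once if the bottle is disturbed (moved over 3 cm or tipped) (distance of bottle from where it was at the start of the episode above 0.03 m or angle between bottle's own z axis and vertical above 0.3 rad).
It fails at once if the beaker is disturbed (moved over 3 cm or tipped) (distance of beaker from where it was at the start of the episode above 0.03 m or angle between beaker's own z axis and vertical above 0.3 rad).
It fails at once if the jar is disturbed (moved over 3 cm or tipped) (distance of jar from where it was at the start of the episode above 0.03 m or angle between jar's own z axis and vertical above 0.3 rad).
Of disc1, disc2, disc3 only 1 to 3 are there at a start; the rules pass over those that are not, and their reading is None.
At some moment in a run one of support, disc1, disc2, disc3, collar may be knocked a few centimetres aside while the robot is not near it.
It also fails if it takes over 210 s, if anything falls off the work surface, if the arm or the gripper's body presses on something with over 40 N, if the wrist force passes 120 N, or if a joint passes its speed limit or range.

## Working session

There is one attempt and no reset: what is moved stays moved. The work goes in short steps, Python scripts to look and compute and a tool call to move; the robot and the scene stay as the last step left them, time stands still between calls to the robot, and variables do not carry over. Pictures are saved under pics/ and viewed, at most 14 in all, crops included, and the job is handed in when it is done.

Besides the shell and the picture viewer there is one more tool, called after "Request:" by a JSON object that holds its "op" and its "data", one argument or row to a line. send_rows: Moves the arm, as the interface text tells. Its arguments: {"type":"object","properties":{"linear":{"type":"array"},"twist":{"type":"array"},"gripper":{"type":"array"},"grip_force":{"type":"number"}},"required":["linear","twist","gripper"]}

```bash
mkdir -p pics; ls
python3 - <<'E'
from workcell import bot, camera, get_calibration
import cv2
o=bot.get_obs(); print(o)
for n in ["side","top","wrist"]:
    print(n,get_calibration(n)); im=camera(n)[:,:,::-1]
    cv2.imwrite(f"pics/{n}0.png",im)
E
```

```text
pics
{'time': 0.0, 'q': array([-7.23074650e+01,  5.01165482e+00,  1.00347473e+01,  9.50987257e+01,
        1.26106543e-03,  9.00009451e+01]), 'qd': array([-0.00802821, -0.03838225,  0.09316453,  0.03782326, -0.07131826,
       -0.04467568]), 'joint_efforts': array([ 3.71123115e-04, -5.20393789e+01,  4.64794171e+01,  1.67806156e-02,
       -1.53036390e-04, -8.63582528e-06]), 'ee_pos': array([ 0.16709414, -0.52379112,  0.24458035]), 'tcp_rot': array([-1.79924367e+02, -1.25981671e-03,  1.76915882e+01]), 'wrist_force': array([ 0.35638382,  0.8190727 , -0.17756762]), 'torque': array([ 0.00911812,  0.00375872, -0.0116119 ]), 'grasp_force': 0.0, 'opening': 0.08547123962397207}
side {'fx': 466.02817634548535, 'fy': 466.02817634548535, 'cx': 280.9481881407732, 'cy': 215.5039648044781, 'k1': -0.13133580223509042, 'origin': array([-0.01175881,  0.88234782,  0.98200381]), 'orientation': array([-127.5862089 ,   -0.43533986, -150.45802262])}
top {'fx': 444.7481786300899, 'fy': 444.7481786300899, 'cx': 278.1249261635278, 'cy': 210.24564378603787, 'k1': -0.10884096024246193, 'origin': array([ 0.33100349, -0.10216646,  1.28478076]), 'orientation': array([-169.66450509,   -1.21258085,  -90.26317404])}
wrist {'fx': 311.4520991267268, 'fy': 311.4520991267268, 'cx': 280.9685364122709, 'cy': 209.28926376664828, 'k1': -0.06157431496524946, 'hand_eye': array([[-2.82628248e-04, -9.51723578e-01, -3.06956268e-01,
         7.87213445e-02],
       [ 9.99999599e-01, -8.19329096e-06, -8.95340525e-04,
         2.66191162e-04],
       [ 8.49601706e-04, -3.06956398e-01,  9.51723199e-01,
        -1.28121738e-01],
       [ 0.00000000e+00,  0.00000000e+00,  0.00000000e+00,
         1.00000000e+00]])}
```

View pics/top0.png

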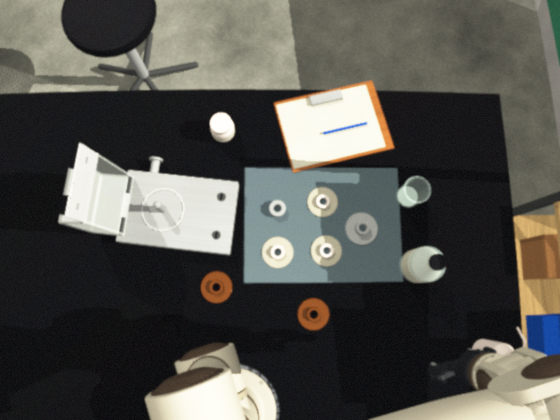

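View pics/side0.png

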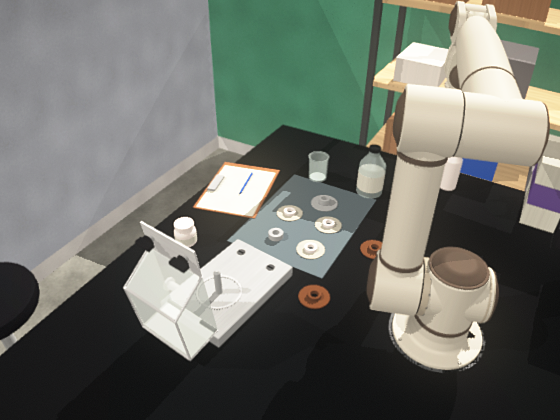

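The top view shows the post at about (160,208), and the stud holes in the deck at (221,197) and (216,235). On the mat are three white discs at (323,201), (278,252) and (326,250), the support ring at (361,228) and the collar at (278,208). The brown discs at (216,287) and (313,314) are decoys. The side view shows the hood open.

```bash
cat > h.py <<'E'
import numpy as np, cv2
from scipy.spatial.transform import Rotation as R
from workcell import bot, camera, get_calibration
def campose(n,o=None):
    c=get_calibration(n)
    if n=="wrist":
        o=o or bot.get_obs()
        T=np.eye(4); T[:3,:3]=R.from_euler('xyz',o['tcp_rot'],degrees=True).as_matrix(); T[:3,3]=o['ee_pos']
        T=T@c['hand_eye']; return c,T[:3,:3],T[:3,3]
    return c,R.from_euler('xyz',c['orientation'],degrees=True).as_matrix(),np.array(c['origin'])
def ray(c,u):
    d=np.array([(u[0]-c['cx'])/c['fx'],(u[1]-c['cy'])/c['fy']]); s=d.copy()
    for _ in range(10): s=d/(1+c['k1']*(s@s))
    return np.array([s[0],s[1],1.])
def onplane(P,u,z):
    c,Rm,t=P; d=Rm@ray(c,u); return t+d*(z-t[2])/d[2]
def proj(P,X):
    c,Rm,t=P; p=Rm.T@(np.array(X)-t); s=p[:2]/p[2]; s=s*(1+c['k1']*(s@s))
    return np.array([s[0]*c['fx']+c['cx'],s[1]*c['fy']+c['cy']])
def tri(P1,u1,P2,u2):
    A=[];b=[]
    for P,u in((P1,u1),(P2,u2)):
        d=P[1]@ray(P[0],u); d/=np.linalg.norm(d); M=np.eye(3)-np.outer(d,d); A.append(M); b.append(M@P[2])
    return np.linalg.solve(sum(A),sum(b))
E
python3 - <<'E'
from h import *
im=cv2.imread('pics/top0.png'); P=campose('top')
hsv=cv2.cvtColor(im,cv2.COLOR_BGR2HSV)
for n,x,y,z,r in [("d",323,201,.003,22),("d",278,252,.003,22),("d",326,250,.003,22),("sup",361,228,.004,22),("col",278,208,.01,14)]:
    w=hsv[y-r:y+r+1,x-r:x+r+1].astype(int)
    m=(w[...,1]<55).astype('uint8') if n!="x" else None
    k,l,s,c=cv2.connectedComponentsWithStats(m); i=1+s[1:,4].argmax()
    cnt,_=cv2.findContours((l==i).astype('uint8'),cv2.RETR_EXTERNAL,cv2.CHAIN_APPROX_NONE)
    (cx,cy),rr=cv2.minEnclosingCircle(max(cnt,key=len)); u=(cx+x-r,cy+y-r)
    print(n,np.round(u,1),round(rr,1),np.round(onplane(P,u,z)[:2],4), 'eyeball',np.round(onplane(P,(x,y),.014)[:2],4))
a=onplane(P,(221,197),.045);b=onplane(P,(216,235),.045);print('holes far/near',a,b)
print('mm',np.linalg.norm(a-b)); ex=(a-b)/np.linalg.norm(a-b); ey=np.array([-ex[1],ex[0],0]); print('yaw',np.degrees(np.arctan2(ex[1],ex[0])),'post',(a+b)/2+.16*ey)
print('post tip', onplane(P,(155,204),.125))
big=cv2.resize(im[140:300,40:450],None,fx=1.95,fy=1.95,interpolation=cv2.INTER_CUBIC);cv2.imwrite('pics/c1.png',big)
E
```

```text
d [323. 201.] 31.1 [ 0.5923 -0.263 ] eyeball [ 0.5901 -0.2616]
d [278. 252.] 31.1 [ 0.4423 -0.1294] eyeball [ 0.4413 -0.1292]
d [326. 250.] 31.1 [ 0.4476 -0.2685] eyeball [ 0.4466 -0.2671]
sup [361. 228.] 31.1 [ 0.5114 -0.373 ] eyeball [ 0.51   -0.3709]
col [278. 208.] 19.8 [ 0.5701 -0.1299] eyeball [ 0.5693 -0.1298]
holes far/near [0.59548532 0.03306161 0.045     ] [0.48659721 0.04513158 0.045     ]
mm 0.1095550290186978
yaw -6.325266041391777 post [0.55866888 0.19812259 0.045     ]
post tip [0.55960563 0.20043349 0.125     ]
```

View pics/c1.png

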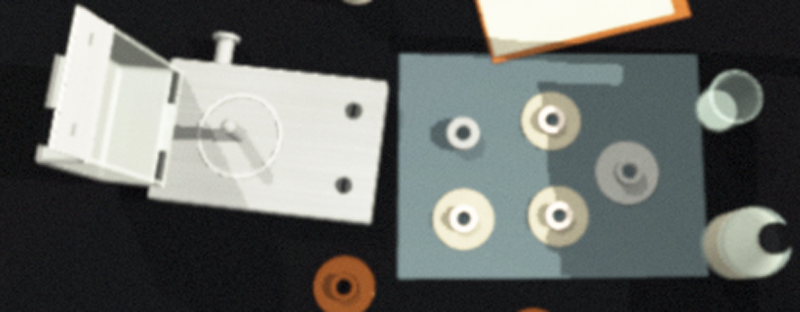

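Crop: post tip at top px (157.4,205.1), holes clear, collar upright, hood wide open. I'll fly over the mat and look with the wrist camera.

Request:
{"op": "send_rows", "data": {
  "linear": [
    [0, 0, -0.03],
    [0, 0, -0.03]
  ],
  "twist": [
    [0, 0, 0.885],
    [0, 0, 0.885]
  ],
  "gripper": [65, 65],
  "grip_force": 40
}}

```text
time: 0.4
ee_pos: [0.1671, -0.5237, 0.3055]
tcp_rot: [-179.9, 0.0, -0.3]
wrist_force: [0.9, -0.6, -0.3]
opening: 0.0554
grasp_force: 0.0
```

Request:
{"op": "send_rows", "data": {
  "linear": [
    [0.045, -0.034, 0],
    [0.045, -0.034, 0],
    [0.045, -0.034, 0],
    [0.045, -0.034, 0],
    [0.045, -0.034, 0],
    [0.045, -0.034, 0],
    [0.045, -0.034, 0],
    [0.045, -0.034, 0]
  ],
  "twist": [
    [0, 0, 0],
    [0, 0, 0],
    [0, 0, 0],
    [0, 0, 0],
    [0, 0, 0],
    [0, 0, 0],
    [0, 0, 0],
    [0, 0, 0]
  ],
  "gripper": [65, 65, 65, 65, 65, 65, 65, 65]
}}

```text
time: 1.4
ee_pos: [0.5285, -0.2507, 0.3051]
tcp_rot: [180.0, 0.0, -0.0]
wrist_force: [1.1, -0.8, 0.8]
opening: 0.0555
grasp_force: 0.0
```

Request:
{"op": "send_rows", "data": {
  "linear": [
    [0, 0, 0.02],
    [0, 0, 0.02],
    [0, 0, 0]
  ],
  "twist": [
    [0, 0, 0],
    [0, 0, 0],
    [0, 0, 0]
  ],
  "gripper": [65, 65, 65]
}}

```text
time: 1.78
ee_pos: [0.5267, -0.2516, 0.2636]
tcp_rot: [-179.9, 0.2, 0.0]
wrist_force: [-0.6, -0.4, -0.2]
opening: 0.0554
grasp_force: 0.0
```

Run:
```python
from h import *
o=bot.get_obs(); im=camera('wrist')[:,:,::-1]; cv2.imwrite('pics/w1.png',im)
np.save('w1.npy',o,allow_pickle=True)
print(o['ee_pos'],o['tcp_rot'],o['wrist_force'],o['opening'])
P=campose('wrist',o)
for n,X in dict(d1=(.59,-.263,.014),d2=(.442,-.129,.014),d3=(.447,-.268,.014),s=(.51,-.372,.026),c=(.569,-.13,.02)).items(): print(n,proj(P,X).round(1))
```

```text
[ 0.52674435 -0.25159203  0.26355009] [-1.79918535e+02  1.68707861e-01  1.15781936e-02] [-0.59072254 -0.41378676 -0.24033849] 0.05539327444300063
d1 [291.1 122.5]
d2 [188.8 238.6]
d3 [293.8 235.3]
s [380.2 191.2]
c [178.6 141.6]
```

View pics/w1.png

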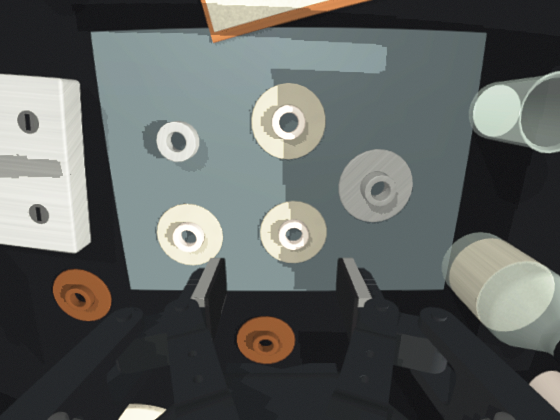

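The wrist view agrees with the top view. The bores sit at d1 (288,122), d2 (188,237), d3 (294,235), support (380,189) and collar (178,141), and the deck slots at (28,121) and (38,214).

Run:
```python
from h import *
o=np.load('w1.npy',allow_pickle=True).item(); P=campose('wrist',o)
for n,u,z in [('d1',(288.5,121.5),.014),('d2',(188.3,236.5),.014),('d3',(294,235),.014),('s',(380,188.5),.026),('c',(178,141),.02),('holeF',(28,121.5),.045),('holeN',(38.5,214),.045)]:
    print(n,onplane(P,u,z)[:2].round(4))
T=campose('top'); print('post',onplane(T,(157.4,205.1),.125),'ring',onplane(T,(163.1,209.7),.045))
im=cv2.imread('pics/w1.png'); g=cv2.cvtColor(im,cv2.COLOR_BGR2GRAY)
for n,(x,y) in dict(d1=(288,122),d2=(188,237),d3=(294,235),s=(376,186)).items():
    pass
print('move to support from', o['ee_pos'])
```

```text
d1 [ 0.5911 -0.26  ]
d2 [ 0.4449 -0.1287]
d3 [ 0.4474 -0.2682]
s [ 0.5134 -0.3714]
c [ 0.5697 -0.1294]
holeF [0.5967 0.0336]
holeN [0.4867 0.0466]
post [0.55661156 0.19383162 0.125     ] ring [0.55884607 0.19729566 0.045     ]
move to support from [ 0.52674435 -0.25159203  0.26355009]
```

Request:
{"op": "send_rows", "data": {
  "linear": [
    [-0.005, 0.04, 0],
    [-0.005, 0.04, 0],
    [-0.005, 0.0394, 0],
    [0, 0, 0.05],
    [0, 0, 0.05],
    [0, 0, 0.05],
    [0, 0, 0.04],
    [0, 0, 0]
  ],
  "twist": [
    [0, 0, 0],
    [0, 0, 0],
    [0, 0, 0],
    [0, 0, 0],
    [0, 0, 0],
    [0, 0, 0],
    [0, 0, 0],
    [0, 0, 0]
  ],
  "gripper": [65, 65, 65, 65, 65, 65, 65, 65]
}}

```text
time: 2.82
ee_pos: [0.5108, -0.3708, 0.0732]
tcp_rot: [-179.8, 0.2, -0.0]
wrist_force: [0.6, 0.3, 0.5]
opening: 0.0555
grasp_force: 0.0
```

Run:
```python
from h import *
o=bot.get_obs(); im=camera('wrist')[:,:,::-1]; cv2.imwrite('pics/w2.png',im)
print(o['ee_pos'],o['tcp_rot'],o['wrist_force'])
P=campose('wrist',o); print(proj(P,(.5125,-.3714,.026)))
```

```text
[ 0.51079875 -0.37081308  0.07320685] [-1.79843471e+02  2.17541991e-01 -3.40987431e-02] [0.5717893 0.3107419 0.4535336]
[281.98540304 240.89769611]
```

View pics/w2.png

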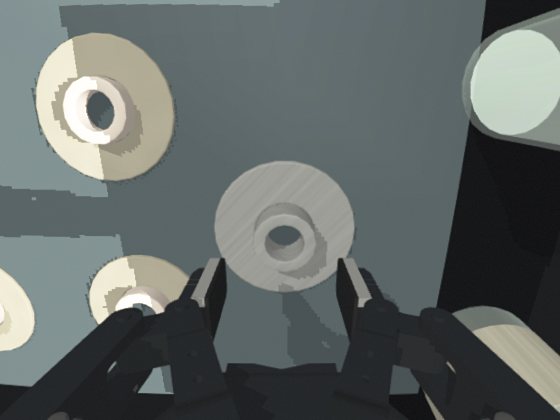

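The ring's bore is at (285,235) and sits 3–4 mm further out in x than I had it. I'll correct, go down and grip.

Request:
{"op": "send_rows", "data": {
  "linear": [
    [0.0045, 0.0015, 0.022],
    [0, 0, 0.02],
    [0, 0, 0],
    [0, 0, 0],
    [0, 0, 0],
    [0, 0, 0]
  ],
  "twist": [
    [0, 0, 0],
    [0, 0, 0],
    [0, 0, 0],
    [0, 0, 0],
    [0, 0, 0],
    [0, 0, 0]
  ],
  "gripper": [65, 65, 65, 35, 35, 35],
  "grip_force": 60
}}

```text
time: 3.62
ee_pos: [0.5172, -0.3732, 0.035]
tcp_rot: [179.9, -0.1, -0.0]
wrist_force: [-1.6, 2.0, 5.7]
opening: 0.0352
grasp_force: 59.4
```

Request:
{"op": "send_rows", "data": {
  "linear": [
    [0, 0, 0],
    [0, 0, -0.02],
    [0, 0, -0.03],
    [0, 0, -0.05],
    [0, 0, -0.05],
    [0, 0, 0]
  ],
  "twist": [
    [0, 0, 0],
    [0, 0, 0],
    [0, 0, 0],
    [0, 0, 0],
    [0, 0, 0],
    [0, 0, 0]
  ],
  "gripper": [35, 35, 35, 35, 35, 35]
}}

```text
time: 4.38
ee_pos: [0.518, -0.374, 0.1895]
tcp_rot: [179.7, -0.4, -0.0]
wrist_force: [0.6, -0.0, -3.7]
opening: 0.0348
grasp_force: 60.4
```

Run:
```python
from h import *
o=bot.get_obs(); im=camera('wrist')[:,:,::-1]; cv2.imwrite('pics/w3.png',im)
print(o['ee_pos'],o['tcp_rot'],o['wrist_force'],o['q'])
```

```text
[ 0.51799353 -0.37396006  0.18950994] [ 1.79714527e+02 -3.91150556e-01 -8.99690001e-03] [ 0.56150367 -0.03354783 -3.65682524] [-3.58259119e+01  1.61646334e+01  1.67395089e+01  9.00906384e+01
 -2.59085728e-03  1.44184049e+02]
```

View pics/w3.png

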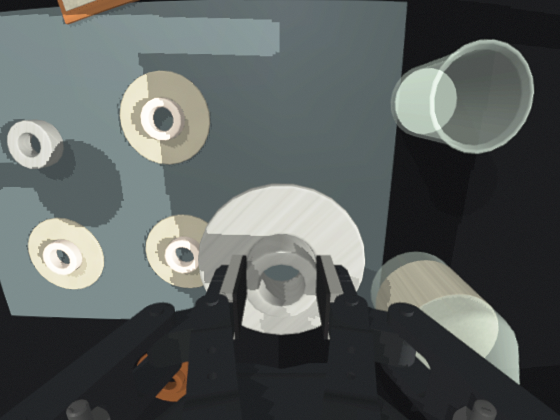

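```bash
python3 - <<'E'
from h import *
c=get_calibration('wrist');H=np.array(c['hand_eye'])
for u in [(281,266),(281,283),(281,275)]:
    d=H[:3,:3]@ray(c,u)
    for z in(.0085,.0325): print(u,z,(H[:3,3]+d*(z-H[2,3])/d[2]).round(4))
E
python3 -c "
import cv2;i=cv2.imread('pics/w3.png')[180:340,190:380];cv2.imwrite('pics/w3c.png',cv2.resize(i,None,fx=3.5,fy=3.5))"
```

```text
(281, 266) 0.0085 [0.0054 0.0001 0.0085]
(281, 266) 0.0325 [-0.0074  0.0001  0.0325]
(281, 283) 0.0085 [-0.0041  0.0001  0.0085]
(281, 283) 0.0325 [-0.0187  0.0001  0.0325]
(281, 275) 0.0085 [0.0004 0.0001 0.0085]
(281, 275) 0.0325 [-0.0133  0.0001  0.0325]
```

View pics/w3c.png

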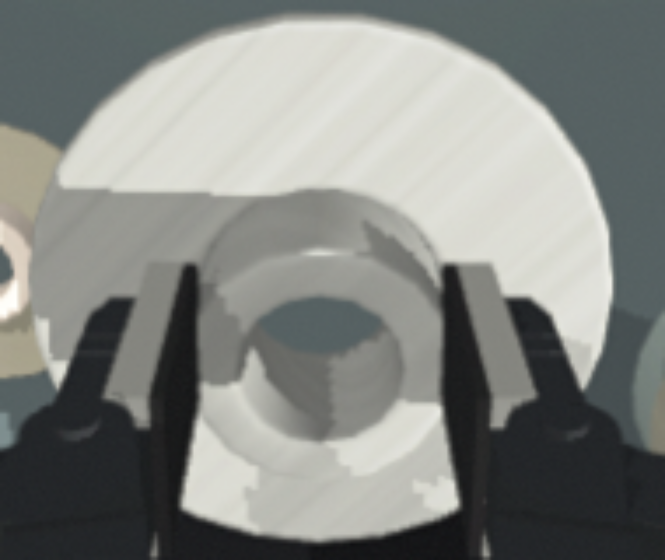

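Run:
```python
from h import *
from scipy.optimize import least_squares
c=get_calibration('wrist');H=np.array(c['hand_eye'])
im=cv2.imread('pics/w3.png').astype(int); 
# radial edge search from centre (282,255) on sat/brightness vs mat
pts=[]
hsv=cv2.cvtColor(im.astype('uint8'),cv2.COLOR_BGR2HSV)
for a in np.radians(list(range(200,340,5))):
    best=None
    for r in np.arange(55,110,.5):
        u=(282+r*np.cos(a),255+r*np.sin(a)); v=hsv[int(round(u[1])),int(round(u[0]))]
        if v[2]<140 or (v[1]>40): best=u;break
    if best: pts.append(best)
pts=np.array(pts)
def pl(u,z):
    d=H[:3,:3]@ray(c,u);return (H[:3,3]+d*(z-H[2,3])/d[2])
def f(p): return [np.hypot(*(pl(u,p[2])[:2]-p[:2]))-.048 for u in pts]
s=least_squares(f,[0,0,.03],loss='soft_l1',f_scale=.001); print(len(pts),s.x,(np.array(s.fun)*1e3).round(1))
for z in(.006,.01,.014): print(z,pl((282.3,285),z))
```

```text
28 [-0.00650932  0.00037232  0.03155251] [ 0.6 -0.3 -0.   0.2 -0.  -0.3 -0.1 -0.1 -0.2  0.1 -0.4 -0.4  0.1  0.2
  0.3  0.2  0.2  0.  -0.2  0.3 -0.  -0.1  0.3  0.1 -0.2  0.1 -0.4 -0.1]
0.006 [-0.00371786  0.00078784  0.006     ]
0.01 [-0.00617906  0.00080261  0.01      ]
0.014 [-0.00864026  0.00081739  0.014     ]
```

Fit from the wrist picture: in tool coordinates the support's centre is at x = -6.6 mm and its underside 37.6 mm below the TCP. I'll carry it towards the post and look at the post on the way.

Request:
{"op": "send_rows", "data": {
  "linear": [
    [0.006, -0.045, -0.02],
    [0.006, -0.054, -0.02],
    [0.006, -0.055, -0.02],
    [0.006, -0.055, 0],
    [0.006, -0.055, 0],
    [0.006, -0.055, 0],
    [0.006, -0.055, 0],
    [0.006, -0.05, 0]
  ],
  "twist": [
    [0, 0, 0],
    [0, 0, 0],
    [0, 0, 0],
    [0, 0, 0],
    [0, 0, 0],
    [0, 0, 0],
    [0, 0, 0],
    [0, 0, 0]
  ],
  "gripper": [35, 35, 35, 35, 35, 35, 35, 35]
}}

```text
time: 5.42
ee_pos: [0.5649, 0.0292, 0.242]
tcp_rot: [-178.9, 0.1, 2.5]
wrist_force: [0.4, 0.1, -3.9]
opening: 0.035
grasp_force: 60.7
```

Request:
{"op": "send_rows", "data": {
  "linear": [
    [0, 0, 0],
    [0, 0, 0]
  ],
  "twist": [
    [0, 0, 0],
    [0, 0, 0]
  ],
  "gripper": [35, 35]
}}

```text
time: 5.68
ee_pos: [0.5651, 0.0259, 0.2424]
tcp_rot: [-179.0, 0.1, 2.2]
wrist_force: [-0.3, -0.1, -3.2]
opening: 0.0348
grasp_force: 60.7
```

Run:
```python
from h import *
o=bot.get_obs(); im=camera('wrist')[:,:,::-1]; cv2.imwrite('pics/w4.png',im); np.save('w4.npy',o,allow_pickle=True)
print(o['ee_pos'],o['tcp_rot'],o['wrist_force'])
print(proj(campose('wrist',o),(.558,.197,.125)),proj(campose('side'),(.558,.197,.125)))
s=cv2.imread('pics/side0.png')[220:330,130:310]; w=im
cv2.imwrite('pics/c4.png',np.vstack([np.ascontiguousarray(w[:,:]), cv2.resize(s,(294,180)) if 0 else np.zeros((1,560,3),np.uint8)]))
cv2.imwrite('pics/s4.png',cv2.resize(s,None,fx=4,fy=4))
```

```text
[0.56514593 0.02587197 0.2424457 ] [-1.78982423e+02  1.16393206e-01  2.18859246e+00] [-0.29122211 -0.08471581 -3.15764066]
[ 84.34782323 208.08262494] [218.31124465 270.07242604]
```

View pics/w4.png

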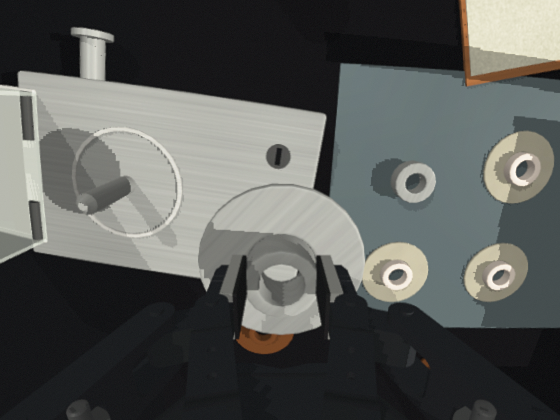

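View pics/s4.png

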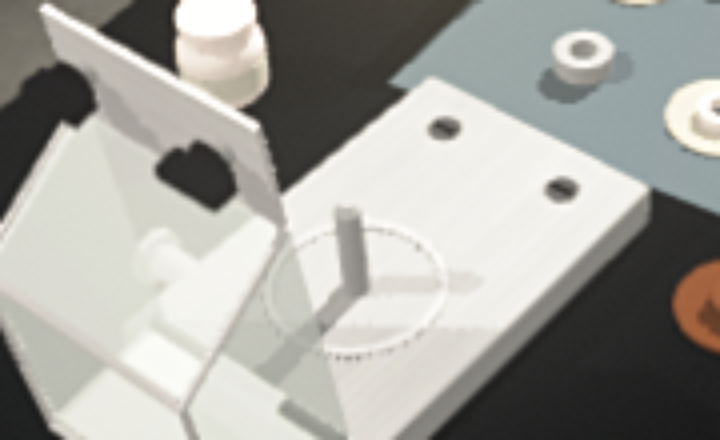

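Wrist view: post tip near (85,205), its foot near (124,184), far stud hole (278,156). Side view: post tip near (217,272.5).

Run:
```python
from h import *
o=np.load('w4.npy',allow_pickle=True).item(); W=campose('wrist',o);T=campose('top');S=campose('side')
t=(157.4,205.1);s=(216.8,272.5);w=(85,205)
print('TS',tri(T,t,S,s),'TW',tri(T,t,W,w),'SW',tri(S,s,W,w))
print('W plane',onplane(W,w,.125),'foot W',onplane(W,(124,185),.045),'S plane',onplane(S,s,.125))
print('holeF W',onplane(W,(278,156),.045),'ring W',onplane(W,(127.5,182.5),.045))
```

```text
TS [0.56079075 0.19759533 0.11436642] TW [0.55863512 0.19638016 0.12156129] SW [0.55945137 0.20093742 0.11867938]
W plane [0.56082443 0.19594675 0.125     ] foot W [0.55878357 0.20201182 0.045     ] S plane [0.55614297 0.20639012 0.125     ]
holeF W [0.59655894 0.03372033 0.045     ] ring W [0.56176073 0.19768431 0.045     ]
```

Request:
{"op": "send_rows", "data": {
  "linear": [
    [0, 0, 0],
    [0, -0.0345, 0],
    [0, -0.0345, 0],
    [0, -0.0345, 0],
    [0, -0.0345, 0],
    [0, -0.0345, 0],
    [0, 0, 0],
    [0, 0, 0]
  ],
  "twist": [
    [-0.1, 0, 0.22],
    [0, 0, 0],
    [0, 0, 0],
    [0, 0, 0],
    [0, 0, 0],
    [0, 0, 0],
    [0, 0, 0],
    [0, 0, 0]
  ],
  "gripper": [35, 35, 35, 35, 35, 35, 35, 35]
}}

```text
time: 6.72
ee_pos: [0.5613, 0.1041, 0.2493]
tcp_rot: [-175.9, 0.1, 8.6]
wrist_force: [-0.5, -0.5, -4.3]
opening: 0.0349
grasp_force: 60.8
```

Joint 6 is at its stop: q6 = q1 + 180 - yaw. I'll unwind to yaw -90, which also puts the camera on the side away from the hood.

Request:
{"op": "send_rows", "data": {
  "linear": [
    [0, 0, 0],
    [0, 0, 0],
    [0, 0, 0],
    [0, 0, 0],
    [0, 0, 0],
    [0, 0, 0],
    [0, 0, 0],
    [0, 0, 0]
  ],
  "twist": [
    [0, 0, -1],
    [0, 0, -1],
    [0, 0, -1],
    [0, 0, -1],
    [0, 0, -1],
    [0, 0, -1],
    [0, 0, -1],
    [0, 0, -1]
  ],
  "gripper": [35, 35, 35, 35, 35, 35, 35, 35]
}}

```text
time: 7.72
ee_pos: [0.5613, 0.1034, 0.2492]
tcp_rot: [-179.2, -4.0, 88.9]
wrist_force: [0.0, 1.0, -3.4]
opening: 0.0349
grasp_force: 60.8
```

Request:
{"op": "send_rows", "data": {
  "linear": [
    [0, 0, 0],
    [0, 0, 0],
    [0, 0, 0],
    [0, 0, 0],
    [0, 0, 0],
    [0, 0, 0],
    [0, 0, 0],
    [0, 0, 0]
  ],
  "twist": [
    [0, 0, -1],
    [0, 0, -1],
    [0, 0, -1],
    [0, 0, -1],
    [0, 0, -1],
    [0, 0, -1],
    [0, 0, -1],
    [0, 0, -1]
  ],
  "gripper": [35, 35, 35, 35, 35, 35, 35, 35]
}}

```text
time: 8.72
ee_pos: [0.5613, 0.1034, 0.2493]
tcp_rot: [176.2, -1.5, 168.9]
wrist_force: [0.2, 1.0, -2.4]
opening: 0.0348
grasp_force: 60.8
```

Request:
{"op": "send_rows", "data": {
  "linear": [
    [0, 0, 0],
    [0, 0, 0],
    [0, 0, 0],
    [0, 0, 0],
    [0, 0, 0],
    [0, 0, 0],
    [0, 0, 0],
    [0, 0, 0]
  ],
  "twist": [
    [0, 0, -1],
    [0, 0, -1],
    [0, 0, -1],
    [0, 0, -1],
    [0, 0, -1],
    [0, 0, -1],
    [0, 0, -1],
    [0, 0, -1]
  ],
  "gripper": [35, 35, 35, 35, 35, 35, 35, 35]
}}

```text
time: 9.72
ee_pos: [0.5613, 0.1034, 0.2492]
tcp_rot: [177.9, 3.5, -111.2]
wrist_force: [-0.7, -0.5, -3.3]
opening: 0.0348
grasp_force: 60.8
```

Request:
{"op": "send_rows", "data": {
  "linear": [
    [0, 0, 0],
    [0, 0, 0],
    [0, 0, 0],
    [0, 0, 0]
  ],
  "twist": [
    [0, 0, -1],
    [0, 0, -1],
    [0, 0, 0],
    [0, 0, 0]
  ],
  "gripper": [35, 35, 35, 35]
}}

```text
time: 10.22
ee_pos: [0.5613, 0.1037, 0.2493]
tcp_rot: [179.2, 4.0, -91.7]
wrist_force: [-0.1, 0.5, -3.7]
opening: 0.0349
grasp_force: 60.8
```

```bash
cat >> h.py <<'E'
def goto(X,rpy,o=None):
    "tool-frame shift and twist (units of 10 deg) from measured pose"
    o=o or bot.get_obs(); A=R.from_euler('xyz',o['tcp_rot'],degrees=True); B=R.from_euler('xyz',rpy,degrees=True)
    print('at',o['ee_pos'].round(4),o['tcp_rot'].round(2),'q6',o['q'][5].round(1),'F',o['wrist_force'].round(1))
    print('shift now',A.inv().apply(X-o['ee_pos']).round(4),'shift after turn',B.inv().apply(X-o['ee_pos']).round(4),'twist',((A.inv()*B).as_rotvec(degrees=True)/10).round(3))
E
python3 - <<'E'
from h import *
goto(np.array([.5594,.198-.0066,.2424]),[180,0,-90])
E
```

```text
at [0.5613 0.1037 0.2493] [179.19   3.99 -91.66] q6 -79.8 F [-0.1  0.5 -3.7]
shift now [-0.0869  0.0043  0.013 ] shift after turn [-0.0877  0.0019  0.0069] twist [ 0.075  0.401 -0.163]
```

Request:
{"op": "send_rows", "data": {
  "linear": [
    [0, 0, 0],
    [-0.022, 0.0005, 0.0015],
    [-0.022, 0.0005, 0.0015],
    [-0.022, 0.0005, 0.0015],
    [-0.0217, 0.0004, 0.0015],
    [0, 0, 0],
    [0, 0, 0]
  ],
  "twist": [
    [0.075, 0.4, -0.163],
    [0, 0, 0],
    [0, 0, 0],
    [0, 0, 0],
    [0, 0, 0],
    [0, 0, 0],
    [0, 0, 0]
  ],
  "gripper": [35, 35, 35, 35, 35, 35, 35]
}}

```text
time: 11.1
ee_pos: [0.559, 0.1919, 0.2432]
tcp_rot: [-180.0, -0.0, -89.7]
wrist_force: [0.1, 0.8, -2.9]
opening: 0.0348
grasp_force: 60.8
```

Run:
```python
from h import *
goto(np.array([.5594,.1914,.0826]),[180,0,-90])
im=camera('wrist')[:,:,::-1];s=camera('side')[:,:,::-1]
cv2.imwrite('pics/ws5.png',np.hstack([cv2.resize(im[130:400,130:430],(400,360)),cv2.resize(s[180:340,120:300],(400,360))]))
```

```text
at [0.559  0.1919 0.2432] [-180.     -0.    -89.74] q6 -71.3 F [ 0.1  0.8 -2.9]
shift now [ 0.0005 -0.0004  0.1606] shift after turn [ 0.0005 -0.0004  0.1606] twist [-0.    -0.     0.026]
```

View pics/ws5.png

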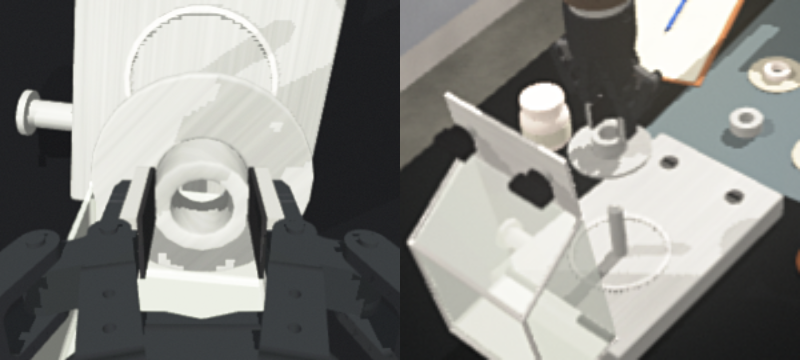

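The support hangs over the post and clear of the hood. Lowering it in stages and watching the force.

Request:
{"op": "send_rows", "data": {
  "linear": [
    [0.0005, -0.0004, 0.025],
    [0, 0, 0.025],
    [0, 0, 0.025],
    [0, 0, 0.006],
    [0, 0, 0.006],
    [0, 0, 0.006],
    [0, 0, 0],
    [0, 0, 0]
  ],
  "twist": [
    [0, 0, 0],
    [0, 0, 0],
    [0, 0, 0],
    [0, 0, 0],
    [0, 0, 0],
    [0, 0, 0],
    [0, 0, 0],
    [0, 0, 0]
  ],
  "gripper": [35, 35, 35, 35, 35, 35, 35, 35]
}}

```text
time: 12.2
ee_pos: [0.5596, 0.1913, 0.1508]
tcp_rot: [-180.0, 0.0, -89.8]
wrist_force: [0.1, 0.4, -2.7]
opening: 0.0351
grasp_force: 60.9
```

Run:
```python
from h import *
goto(np.array([.5594,.1914,.0826]),[180,0,-90])
im=camera('wrist')[:,:,::-1];s=camera('side')[:,:,::-1]
cv2.imwrite('pics/ws6.png',np.hstack([cv2.resize(im[130:400,130:430],(400,360)),cv2.resize(s[180:340,120:300],(400,360))]))
```

```text
at [0.5596 0.1913 0.1508] [-1.7995e+02  2.0000e-02 -8.9760e+01] q6 -71.4 F [ 0.1  0.4 -2.7]
shift now [-0.0001  0.0003  0.0682] shift after turn [-0.0001  0.0002  0.0682] twist [-0.005  0.002  0.024]
```

View pics/ws6.png

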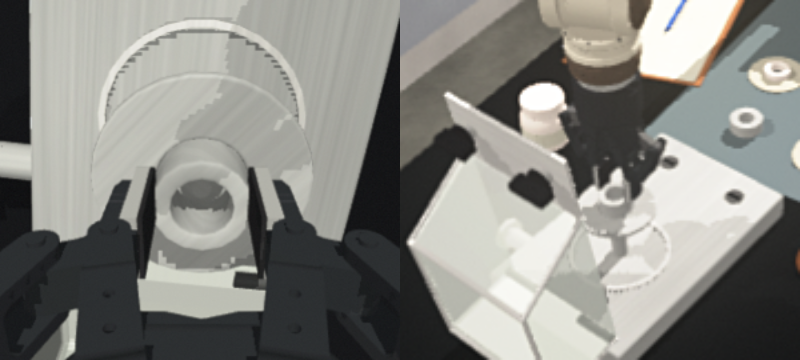

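The post has entered the bore (no force). Lowering the rest, then releasing and lifting.

Request:
{"op": "send_rows", "data": {
  "linear": [
    [0, 0, 0.012],
    [0, 0, 0.012],
    [0, 0, 0.012],
    [0, 0, 0.012],
    [0, 0, 0.01],
    [0, 0, 0.007],
    [0, 0, 0],
    [0, 0, 0]
  ],
  "twist": [
    [0, 0, 0],
    [0, 0, 0],
    [0, 0, 0],
    [0, 0, 0],
    [0, 0, 0],
    [0, 0, 0],
    [0, 0, 0],
    [0, 0, 0]
  ],
  "gripper": [35, 35, 35, 35, 35, 35, 35, 35]
}}

```text
time: 13.3
ee_pos: [0.5597, 0.1913, 0.0858]
tcp_rot: [-180.0, 0.0, -89.8]
wrist_force: [0.3, -0.9, -3.6]
opening: 0.0352
grasp_force: 60.9
```

Request:
{"op": "send_rows", "data": {
  "linear": [
    [0, 0, 0],
    [0, 0, 0],
    [0, 0, 0],
    [0, 0, -0.02],
    [0, 0, -0.04],
    [0, 0, -0.05],
    [0, 0, -0.05],
    [0, 0, 0]
  ],
  "twist": [
    [0, 0, 0],
    [0, 0, 0],
    [0, 0, 0],
    [0, 0, 0],
    [0, 0, 0],
    [0, 0, 0],
    [0, 0, 0],
    [0, 0, 0]
  ],
  "gripper": [60, 60, 60, 60, 60, 60, 60, 60]
}}

```text
time: 14.3
ee_pos: [0.5606, 0.1916, 0.2502]
tcp_rot: [-179.6, 0.1, -89.8]
wrist_force: [0.6, -0.2, -0.5]
opening: 0.0509
grasp_force: 0.0
```

Run:
```python
from h import *
im=camera('wrist')[:,:,::-1];s=camera('side')[:,:,::-1]
cv2.imwrite('pics/ws7.png',np.hstack([cv2.resize(im[50:400,130:430],(310,360)),cv2.resize(s[140:340,120:390],(486,360))]))
goto(np.array([.4423,-.1294+0,.25]),[180,0,-90])
```

```text
at [0.5597 0.1913 0.2456] [-1.7994e+02  3.0000e-02 -8.9750e+01] q6 -71.4 F [ 0.1 -1.3 -0.1]
shift now [ 0.3202  0.1187 -0.0047] shift after turn [ 0.3207  0.1174 -0.0044] twist [-0.006  0.003  0.025]
```

View pics/ws7.png

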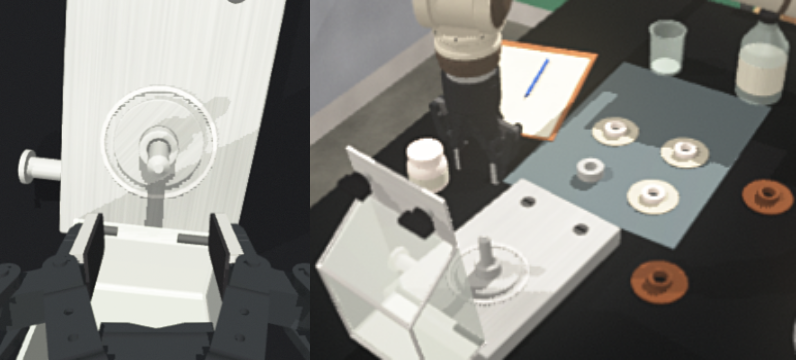

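The support is home on the deck and the gripper is clear. From here I measure by numbers, with a circle fit on the disc rims.

```bash
cat >> h.py <<'E'
from scipy.optimize import least_squares
def discs(im,P,minr=.038,maxr=.052,rows=None):
    "im BGR; cream discs: list of (x,y,r) of rim circle on plane z=.004"
    b,g,r=[im[...,i].astype(int) for i in range(3)]
    m=((r-b>3)&(r-b<75)&(r>95)).astype('uint8')
    m=cv2.morphologyEx(m,cv2.MORPH_OPEN,np.ones((3,3),np.uint8))
    out=[]
    for c in cv2.findContours(m,cv2.RETR_EXTERNAL,cv2.CHAIN_APPROX_NONE)[0]:
        if cv2.contourArea(c)<300: continue
        h=cv2.convexHull(c)[:,0,:].astype(float)
        q=np.array([onplane(P,u,.004)[:2] for u in h])
        c0=q.mean(0); s=least_squares(lambda p:np.hypot(*(q-p[:2]).T)-p[2],[*c0,.045],loss='soft_l1',f_scale=.001)
        if minr<s.x[2]<maxr and np.abs(s.x[:2]).max()<1: out.append((*s.x.round(4),round(float(np.abs(s.fun).max())*1e3,1)))
    return out
E
python3 - <<'E'
from h import *
for f in('w1','w4'):
    print(f,discs(cv2.imread(f'pics/{f}.png'),campose('wrist',np.load(f+'.npy',allow_pickle=True).item())))
print('top0',discs(cv2.imread('pics/top0.png'),campose('top')))
print('topnow',discs(np.ascontiguousarray(camera('top')[:,:,::-1]),campose('top')))
E
```

```text
w1 [(np.float64(0.0777), np.float64(-0.0093), np.float64(0.0487), 28.3), (np.float64(0.3624), np.float64(-0.3395), np.float64(0.0442), 10.5), (np.float64(0.4379), np.float64(-0.127), np.float64(0.0484), 60.7), (np.float64(0.4463), np.float64(-0.2671), np.float64(0.0449), 0.4), (np.float64(0.5104), np.float64(-0.3724), np.float64(0.0471), 0.7), (np.float64(0.5901), np.float64(-0.2595), np.float64(0.0448), 0.3)]
w4 [(np.float64(0.4466), np.float64(-0.2659), np.float64(0.0452), 0.7), (np.float64(0.5903), np.float64(-0.2583), np.float64(0.0449), 0.6)]
top0 [(np.float64(0.4425), np.float64(-0.1271), np.float64(0.0461), 0.9), (np.float64(0.4465), np.float64(-0.2676), np.float64(0.0458), 0.9), (np.float64(0.5109), np.float64(-0.3737), np.float64(0.0459), 1.6), (np.float64(0.5908), np.float64(-0.26), np.float64(0.0459), 0.5), (np.float64(0.824), np.float64(0.0382), np.float64(0.0451), 8.9)]
topnow [(np.float64(-0.0333), np.float64(-0.9089), np.float64(0.0492), 7.1), (np.float64(0.4425), np.float64(-0.1271), np.float64(0.046), 0.9), (np.float64(0.4465), np.float64(-0.2675), np.float64(0.0458), 0.5), (np.float64(0.5908), np.float64(-0.2601), np.float64(0.0459), 0.7), (np.float64(0.8238), np.float64(0.0388), np.float64(0.0448), 8.6)]
```

Request:
{"op": "send_rows", "data": {
  "linear": [
    [0.04, 0.0147, 0],
    [0.04, 0.0147, 0],
    [0.04, 0.0147, 0],
    [0.04, 0.0147, 0],
    [0.04, 0.0147, 0],
    [0.04, 0.0147, 0],
    [0.04, 0.0147, 0],
    [0.039, 0.0145, 0]
  ],
  "twist": [
    [0, 0, 0.025],
    [0, 0, 0],
    [0, 0, 0],
    [0, 0, 0],
    [0, 0, 0],
    [0, 0, 0],
    [0, 0, 0],
    [0, 0, 0]
  ],
  "gripper": [65, 65, 65, 65, 65, 65, 65, 65]
}}

```text
time: 15.45
ee_pos: [0.441, -0.1289, 0.2437]
tcp_rot: [179.9, 0.1, -90.0]
wrist_force: [-0.3, -0.5, -0.2]
opening: 0.0554
grasp_force: 0.0
```

Request:
{"op": "send_rows", "data": {
  "linear": [
    [0, 0, 0.05],
    [0, 0, 0.05],
    [0, 0, 0.05],
    [0, 0, 0.035],
    [0, 0, 0],
    [0, 0, 0]
  ],
  "twist": [
    [0, 0, 0],
    [0, 0, 0],
    [0, 0, 0],
    [0, 0, 0],
    [0, 0, 0],
    [0, 0, 0]
  ],
  "gripper": [65, 65, 65, 65, 65, 65]
}}

```text
time: 16.2
ee_pos: [0.4424, -0.1279, 0.0611]
tcp_rot: [-180.0, 0.0, -90.0]
wrist_force: [0.5, 0.4, 0.8]
opening: 0.0554
grasp_force: 0.0
```

Run:
```python
from h import *
o=bot.get_obs(); im=np.ascontiguousarray(camera('wrist')[:,:,::-1]); print(discs(im,campose('wrist',o)))
goto(np.array([.4425,-.1274,.019]),[180,0,-90],o)
```

```text
[(np.float64(0.2692), np.float64(-0.2269), np.float64(0.0419), 3.7), (np.float64(0.4457), np.float64(-0.2668), np.float64(0.0443), 0.3), (np.float64(0.587), np.float64(-0.2572), np.float64(0.0423), 25.1)]
at [ 0.4424 -0.1279  0.0611] [-1.7996e+02  1.0000e-02 -9.0000e+01] q6 -106.1 F [0.5 0.4 0.8]
shift now [-0.0005 -0.0001  0.0421] shift after turn [-0.0005 -0.0001  0.0421] twist [-0.004  0.001 -0.   ]
```

Good; down, grip, lift, and carry back towards the post.

Request:
{"op": "send_rows", "data": {
  "linear": [
    [-0.0005, 0, 0.02],
    [0, 0, 0.014],
    [0, 0, 0.008],
    [0, 0, 0],
    [0, 0, 0],
    [0, 0, 0],
    [0, 0, 0],
    [0, 0, 0]
  ],
  "twist": [
    [0, 0, 0],
    [0, 0, 0],
    [0, 0, 0],
    [0, 0, 0],
    [0, 0, 0],
    [0, 0, 0],
    [0, 0, 0],
    [0, 0, 0]
  ],
  "gripper": [65, 65, 65, 65, 40, 35, 35, 35],
  "grip_force": 40
}}

```text
time: 17.25
ee_pos: [0.4426, -0.1274, 0.0192]
tcp_rot: [-179.9, -0.0, -90.0]
wrist_force: [-1.7, 0.9, 6.2]
opening: 0.0381
grasp_force: 39.7
```

Request:
{"op": "send_rows", "data": {
  "linear": [
    [0, 0, -0.02],
    [0, 0, -0.05],
    [0, 0, -0.05],
    [0, 0, -0.05],
    [0, 0, -0.05],
    [0, 0, 0],
    [0, 0, 0]
  ],
  "twist": [
    [0, 0, 0],
    [0, 0, 0],
    [0, 0, 0],
    [0, 0, 0],
    [0, 0, 0],
    [0, 0, 0],
    [0, 0, 0]
  ],
  "gripper": [35, 35, 35, 35, 35, 35, 35]
}}

```text
time: 18.12
ee_pos: [0.4422, -0.1274, 0.2378]
tcp_rot: [-180.0, 0.0, -90.0]
wrist_force: [-0.6, 0.1, -1.3]
opening: 0.038
grasp_force: 40.3
```

```bash
cat >> h.py <<'E'
def held(im,r0=.045):
    "held disc in tool frame: centre x,y and plane z of upper rim, from wrist picture"
    c=get_calibration('wrist');H=np.array(c['hand_eye']); P=(c,H[:3,:3],H[:3,3])
    b,g,r=[im[...,i].astype(int) for i in range(3)]
    m=(((r-b>3)&(r-b<75)&(r>95))|((abs(r-b)<=3)&(r>150))).astype('uint8')
    m=cv2.morphologyEx(m,cv2.MORPH_OPEN,np.ones((3,3),np.uint8))
    pts=[]
    for a in np.radians(range(195,346,5)):
        for q in np.arange(110,45,-.5):
            u=(281+q*np.cos(a),265+q*np.sin(a)); i,j=int(round(u[1])),int(round(u[0]))
            if m[i,j] and m[int(round(265+(q-4)*np.sin(a))),int(round(281+(q-4)*np.cos(a)))]: pts.append(u);break
    s=least_squares(lambda p:[np.hypot(*(onplane(P,u,p[2])[:2]-p[:2]))-r0 for u in pts],[0,0,.02],loss='soft_l1',f_scale=.0005)
    return s.x.round(4),len(pts),(s.fun*1e3).round(1)
E
python3 - <<'E'
from h import *
o=bot.get_obs(); im=np.ascontiguousarray(camera('wrist')[:,:,::-1]); cv2.imwrite('pics/w8.png',im); print(held(im)); print(discs(im,campose('wrist',o)))
print(discs(np.ascontiguousarray(camera('top')[:,:,::-1]),campose('top')))
goto(np.array([.559,.198,.22]),[180,0,-90],o)
E
```

```text
(array([-0.0011, -0.0001,  0.0186]), 31, array([-0.3,  0.3,  0.1, -0.2,  0. ,  0.1,  0.3, -0.1, -0.1, -0.3,  0.2,
        0.1, -0.2,  0.2, -0.3,  0. ,  0.2,  0.2, -0.2,  0.1,  0.2, -0.3,
       -0. , -0.1, -0.3,  0.1,  0.1, -0.1,  0.2,  0.1, -0.2]))
[(np.float64(0.8145), np.float64(0.0462), np.float64(0.0447), 57.2), (np.float64(0.5895), np.float64(-0.2594), np.float64(0.0447), 0.4), (np.float64(0.4458), np.float64(-0.267), np.float64(0.0447), 0.2)]
[(np.float64(-0.0346), np.float64(-0.9081), np.float64(0.048), 15.8), (np.float64(0.8242), np.float64(0.0392), np.float64(0.045), 8.7)]
at [ 0.4422 -0.1274  0.2378] [-1.7999e+02  2.0000e-02 -9.0000e+01] q6 -106.1 F [-0.6  0.1 -1.3]
shift now [-0.3254 -0.1168  0.018 ] shift after turn [-0.3254 -0.1168  0.0178] twist [-0.001  0.002 -0.   ]
```

Request:
{"op": "send_rows", "data": {
  "linear": [
    [-0.0405, -0.0146, 0],
    [-0.0405, -0.0146, 0],
    [-0.0405, -0.0146, 0],
    [-0.0405, -0.0146, 0],
    [-0.0405, -0.0146, 0],
    [-0.0405, -0.0146, 0],
    [-0.0405, -0.0146, 0],
    [-0.0405, -0.0146, 0]
  ],
  "twist": [
    [0, 0, 0],
    [0, 0, 0],
    [0, 0, 0],
    [0, 0, 0],
    [0, 0, 0],
    [0, 0, 0],
    [0, 0, 0],
    [0, 0, 0]
  ],
  "gripper": [35, 35, 35, 35, 35, 35, 35, 35]
}}

```text
time: 19.23
ee_pos: [0.5589, 0.1979, 0.2369]
tcp_rot: [179.9, -0.0, -90.0]
wrist_force: [0.2, 0.1, 0.3]
opening: 0.0384
grasp_force: 40.4
```

Request:
{"op": "send_rows", "data": {
  "linear": [
    [0, 0, 0],
    [0, 0, 0.03],
    [0, 0, 0.03],
    [0, 0, 0.02],
    [0, 0, 0],
    [0, 0, 0]
  ],
  "twist": [
    [0, 0, 0],
    [0, 0, 0],
    [0, 0, 0],
    [0, 0, 0],
    [0, 0, 0],
    [0, 0, 0]
  ],
  "gripper": [35, 35, 35, 35, 35, 35]
}}

```text
time: 19.98
ee_pos: [0.5591, 0.1962, 0.1591]
tcp_rot: [-180.0, 0.0, -90.0]
wrist_force: [0.3, 0.3, -0.1]
opening: 0.0379
grasp_force: 40.4
```

Run:
```python
from h import *
goto(np.array([.559,.1969,.0955]),[180,0,-90])
```

```text
at [0.5591 0.1962 0.1591] [-1.7996e+02  2.0000e-02 -9.0030e+01] q6 -70.6 F [ 0.3  0.3 -0.1]
shift now [-0.0006  0.0001  0.0636] shift after turn [-0.0007  0.0001  0.0636] twist [-0.004  0.002 -0.003]
```

Request:
{"op": "send_rows", "data": {
  "linear": [
    [-0.0006, 0, 0.01],
    [0, 0, 0.01],
    [0, 0, 0.012],
    [0, 0, 0.012],
    [0, 0, 0.012],
    [0, 0, 0.0076],
    [0, 0, 0],
    [0, 0, 0]
  ],
  "twist": [
    [0, 0, 0],
    [0, 0, 0],
    [0, 0, 0],
    [0, 0, 0],
    [0, 0, 0],
    [0, 0, 0],
    [0, 0, 0],
    [0, 0, 0]
  ],
  "gripper": [35, 35, 35, 35, 35, 35, 35, 35]
}}

```text
time: 20.98
ee_pos: [0.5592, 0.1973, 0.0952]
tcp_rot: [-180.0, 0.0, -90.0]
wrist_force: [-0.0, -1.1, -0.8]
opening: 0.0379
grasp_force: 40.4
```

Request:
{"op": "send_rows", "data": {
  "linear": [
    [0, 0, 0],
    [0, 0, 0],
    [0, 0, 0],
    [0, 0, -0.02],
    [0, 0, -0.04],
    [0, 0, -0.05],
    [0, 0, -0.05],
    [0, 0, 0]
  ],
  "twist": [
    [0, 0, 0],
    [0, 0, 0],
    [0, 0, 0],
    [0, 0, 0],
    [0, 0, 0],
    [0, 0, 0],
    [0, 0, 0],
    [0, 0, 0]
  ],
  "gripper": [65, 65, 65, 65, 65, 65, 65, 65]
}}

```text
time: 21.98
ee_pos: [0.5601, 0.1976, 0.2594]
tcp_rot: [-179.6, 0.1, -90.0]
wrist_force: [1.1, 0.3, -0.2]
opening: 0.0559
grasp_force: 0.0
```

Run:
```python
from h import *
o=bot.get_obs(); im=np.ascontiguousarray(camera('wrist')[:,:,::-1]); cv2.imwrite('pics/w9.png',im)
P=campose('wrist',o)
b,g,r=[im[...,i].astype(int) for i in range(3)]
m=((r-b>14)&(r-b<75)&(r>95)).astype('uint8'); k,l,s,c=cv2.connectedComponentsWithStats(m); print(s[s[:,4]>300],c[s[:,4]>300])
print('expect rim centre px',proj(P,(.559,.198,.075)), 'width',proj(P,(.559-.045,.198,.075)),proj(P,(.559+.045,.198,.075)))
print(discs(np.ascontiguousarray(camera('top')[:,:,::-1]),campose('top')))
goto(np.array([.4462,-.2672,.25]),[180,0,-90],o)
```

```text
[[     0      0    560    420 224050]
 [     0      0     97     71   2908]
 [   240    145     87     84   4545]
 [     0    195     13     52    356]
 [     5    259     47    131   2781]] [[285.36738674 210.93567061]
 [ 66.76856946  40.90061898]
 [283.29240924 185.91177118]
 [  3.91011236 226.39044944]
 [ 26.1028407  332.97375045]]
expect rim centre px [283.38925031 188.7196995 ] width [326.92977395 188.80894455] [239.91696202 188.68015417]
[(np.float64(-0.0362), np.float64(-0.909), np.float64(0.0482), 10.1), (np.float64(0.4464), np.float64(-0.2676), np.float64(0.0459), 0.8), (np.float64(0.5908), np.float64(-0.2601), np.float64(0.0459), 0.7), (np.float64(0.8242), np.float64(0.0386), np.float64(0.0448), 9.1)]
at [0.5601 0.1976 0.2594] [-1.7961e+02  1.5000e-01 -9.0010e+01] q6 -70.6 F [ 1.1  0.3 -0.2]
shift now [0.4648 0.1139 0.0074] shift after turn [0.4648 0.1139 0.0094] twist [-0.039  0.015 -0.001]
```

Disc 1 is home: rim width and centre in the picture match what they should be. On to the second disc.

Request:
{"op": "send_rows", "data": {
  "linear": [
    [0.05, 0.012, 0],
    [0.05, 0.012, 0],
    [0.05, 0.012, 0],
    [0.05, 0.012, 0],
    [0.05, 0.012, 0],
    [0.05, 0.012, 0],
    [0.05, 0.012, 0],
    [0.05, 0.012, 0]
  ],
  "twist": [
    [0, 0, 0],
    [0, 0, 0],
    [0, 0, 0],
    [0, 0, 0],
    [0, 0, 0],
    [0, 0, 0],
    [0, 0, 0],
    [0, 0, 0]
  ],
  "gripper": [65, 65, 65, 65, 65, 65, 65, 65]
}}

```text
time: 23.08
ee_pos: [0.4619, -0.2041, 0.253]
tcp_rot: [179.9, 0.1, -90.0]
wrist_force: [0.7, 0.3, 0.1]
opening: 0.0555
grasp_force: 0.0
```

Request:
{"op": "send_rows", "data": {
  "linear": [
    [0.04, 0.012, 0],
    [0.025, 0.006, 0],
    [0, 0, 0.05],
    [0, 0, 0.05],
    [0, 0, 0.05],
    [0, 0, 0.045],
    [0, 0, 0],
    [0, 0, 0]
  ],
  "twist": [
    [0, 0, 0],
    [0, 0, 0],
    [0, 0, 0],
    [0, 0, 0],
    [0, 0, 0],
    [0, 0, 0],
    [0, 0, 0],
    [0, 0, 0]
  ],
  "gripper": [65, 65, 65, 65, 65, 65, 65, 65]
}}

```text
time: 24.08
ee_pos: [0.4452, -0.2679, 0.0607]
tcp_rot: [-180.0, -0.0, -90.0]
wrist_force: [-0.0, 0.4, 0.6]
opening: 0.0556
grasp_force: 0.0
```

Run:
```python
from h import *
goto(np.array([.4462,-.2672,.019]),[180,0,-90])
```

```text
at [ 0.4452 -0.2679  0.0607] [-179.96   -0.    -90.  ] q6 -121.0 F [-0.   0.4  0.6]
shift now [-0.0007 -0.0009  0.0417] shift after turn [-0.0007 -0.001   0.0417] twist [-0.004 -0.    -0.   ]
```

Request:
{"op": "send_rows", "data": {
  "linear": [
    [-0.0007, -0.001, 0.02],
    [0, 0, 0.014],
    [0, 0, 0.0077],
    [0, 0, 0],
    [0, 0, 0],
    [0, 0, 0],
    [0, 0, 0],
    [0, 0, 0]
  ],
  "twist": [
    [0, 0, 0],
    [0, 0, 0],
    [0, 0, 0],
    [0, 0, 0],
    [0, 0, 0],
    [0, 0, 0],
    [0, 0, 0],
    [0, 0, 0]
  ],
  "gripper": [65, 65, 65, 65, 40, 35, 35, 35]
}}

```text
time: 25.08
ee_pos: [0.4464, -0.2673, 0.0189]
tcp_rot: [-179.9, -0.0, -90.0]
wrist_force: [-0.4, 1.6, 5.9]
opening: 0.037
grasp_force: 40.5
```

Request:
{"op": "send_rows", "data": {
  "linear": [
    [0, 0, -0.02],
    [0, 0, -0.05],
    [0, 0, -0.05],
    [0, 0, -0.05],
    [0, 0, -0.05],
    [0, 0, 0],
    [0, 0, 0]
  ],
  "twist": [
    [0, 0, 0],
    [0, 0, 0],
    [0, 0, 0],
    [0, 0, 0],
    [0, 0, 0],
    [0, 0, 0],
    [0, 0, 0]
  ],
  "gripper": [35, 35, 35, 35, 35, 35, 35]
}}

```text
time: 25.95
ee_pos: [0.4459, -0.267, 0.2373]
tcp_rot: [180.0, 0.0, -90.0]
wrist_force: [-0.3, 0.4, -1.8]
opening: 0.0371
grasp_force: 40.4
```

Request:
{"op": "send_rows", "data": {
  "linear": [
    [-0.05, -0.0122, 0],
    [-0.05, -0.0122, 0],
    [-0.05, -0.0122, 0],
    [-0.05, -0.0122, 0],
    [-0.05, -0.0122, 0],
    [-0.05, -0.0122, 0],
    [-0.05, -0.0122, 0],
    [-0.05, -0.0122, 0]
  ],
  "twist": [
    [0, 0, 0],
    [0, 0, 0],
    [0, 0, 0],
    [0, 0, 0],
    [0, 0, 0],
    [0, 0, 0],
    [0, 0, 0],
    [0, 0, 0]
  ],
  "gripper": [35, 35, 35, 35, 35, 35, 35, 35]
}}

```text
time: 26.95
ee_pos: [0.5432, 0.1345, 0.2362]
tcp_rot: [179.9, -0.0, -90.0]
wrist_force: [0.7, -0.6, 0.2]
opening: 0.0372
grasp_force: 40.4
```

Request:
{"op": "send_rows", "data": {
  "linear": [
    [-0.044, -0.0102, 0],
    [-0.02, -0.005, 0],
    [0, 0, 0.03],
    [0, 0, 0.03],
    [0, 0, 0],
    [0, 0, 0]
  ],
  "twist": [
    [0, 0, 0],
    [0, 0, 0],
    [0, 0, 0],
    [0, 0, 0],
    [0, 0, 0],
    [0, 0, 0]
  ],
  "gripper": [35, 35, 35, 35, 35, 35]
}}

```text
time: 27.7
ee_pos: [0.5589, 0.1965, 0.1789]
tcp_rot: [-180.0, 0.0, -90.0]
wrist_force: [-0.1, 0.0, 0.1]
opening: 0.0368
grasp_force: 40.4
```

Run:
```python
from h import *
o=bot.get_obs(); im=np.ascontiguousarray(camera('wrist')[:,:,::-1]); cv2.imwrite('pics/w10.png',im); print(held(im))
goto(np.array([.559,.198,.1095]),[180,0,-90],o)
```

```text
(array([ 0.0171, -0.    , -0.01  ]), 31, array([ 0.5,  0.2, -0. , -0.2, -0.3, -0.3, -0.3, -0.2, -0.2, -0.1,  0. ,
        0.1,  0.2,  0.2,  0.3,  0.3,  0.3,  0.2,  0.2,  0.1,  0. , -0.4,
       -0.1, -0.2, -0.3, -0.3, -0.2, -0.2, -0. ,  0.2,  0.5]))
at [0.5589 0.1965 0.1789] [-1.7996e+02  2.0000e-02 -9.0040e+01] q6 -70.6 F [-0.1  0.   0.1]
shift now [-0.0014 -0.      0.0694] shift after turn [-0.0015 -0.0001  0.0694] twist [-0.004  0.002 -0.004]
```

```bash
sed -i 's/^def held(im,r0=.045):/def held(im,r0=.045,t=3):/; s/m=(((r-b>3)&(r-b<75)&(r>95))|((abs(r-b)<=3)&(r>150)))/m=(((r-b>t)\&(r-b<75)\&(r>80))|((t<4)\&(abs(r-b)<=3)\&(r>150)))/' h.py
python3 - <<'E'
from h import *
im=cv2.imread('pics/w10.png')
for t in(12,16,20): print(t,held(im,t=t))
E
```

```text
12 (array([0.0066, 0.0002, 0.0361]), 31, array([ 3.2,  1.9,  0.5, -0.6, -2.4, -3.7, -4.7, -6.1, -4.2, -2.2, -0.9,
        0.1,  1.6,  2.4,  2.5,  3. ,  3. ,  2.8,  2. ,  1.4,  0.2, -1.7,
       -3.3, -4.9, -5.2, -3.7, -2.9, -1.6, -0. ,  1.4,  3. ]))
16 (array([0.0063, 0.0001, 0.0358]), 31, array([ 3.1,  1.8,  0.4, -1.2, -2.4, -3.7, -4.7, -6. , -4.1, -2.3, -0.7,
        0.3,  1.8,  2.7,  2.8,  3.3,  3.3,  2.9,  2.3,  1.2, -0. , -1.4,
       -3.2, -5.2, -4.9, -3.7, -2.7, -1.5,  0. ,  1.2,  3. ]))
20 (array([0.0061, 0.0002, 0.037 ]), 31, array([ 3.4,  2.1,  0.4, -1. , -2.2, -4.1, -5.4, -6. , -4. , -2.3, -0.9,
        0.3,  1.8,  2.2,  2.8,  3.3,  2.8,  2.6,  2.3,  1.2, -0. , -1.9,
       -3.2, -5.4, -5.7, -3.9, -2.5, -1.3,  0. ,  1.5,  3. ]))
```

The seated disc below spoils the fit, but the grip matches the first one. Lowering with a force check.

Request:
{"op": "send_rows", "data": {
  "linear": [
    [-0.0006, 0, 0.016],
    [0, 0, 0.01],
    [0, 0, 0.01],
    [0, 0, 0.01],
    [0, 0, 0.01],
    [0, 0, 0.008],
    [0, 0, 0.005],
    [0, 0, 0]
  ],
  "twist": [
    [0, 0, 0],
    [0, 0, 0],
    [0, 0, 0],
    [0, 0, 0],
    [0, 0, 0],
    [0, 0, 0],
    [0, 0, 0],
    [0, 0, 0]
  ],
  "gripper": [35, 35, 35, 35, 35, 35, 35, 35]
}}

```text
time: 28.75
ee_pos: [0.5587, 0.1975, 0.1087]
tcp_rot: [180.0, 0.0, -90.0]
wrist_force: [-0.2, -0.4, -1.3]
opening: 0.0374
grasp_force: 40.4
```

Request:
{"op": "send_rows", "data": {
  "linear": [
    [0, 0, 0],
    [0, 0, 0],
    [0, 0, 0],
    [0, 0, 0],
    [0, 0, -0.02],
    [0, 0, -0.04],
    [0, 0, -0.05],
    [0, 0, -0.04]
  ],
  "twist": [
    [0, 0, 0],
    [0, 0, 0],
    [0, 0, 0],
    [0, 0, 0],
    [0, 0, 0],
    [0, 0, 0],
    [0, 0, 0],
    [0, 0, 0]
  ],
  "gripper": [35, 65, 65, 65, 65, 65, 65, 65]
}}

```text
time: 29.75
ee_pos: [0.5588, 0.1976, 0.2612]
tcp_rot: [-179.9, 0.0, -90.0]
wrist_force: [0.3, -0.3, -0.8]
opening: 0.0555
grasp_force: 0.0
```

Request:
{"op": "send_rows", "data": {
  "linear": [
    [0, 0, 0]
  ],
  "twist": [
    [0, 0, 0]
  ],
  "gripper": [65]
}}

```text
time: 29.88
ee_pos: [0.5598, 0.1979, 0.2627]
tcp_rot: [-179.7, 0.1, -90.0]
wrist_force: [0.4, -0.2, -0.6]
opening: 0.0555
grasp_force: 0.0
```

```bash
cat >> h.py <<'E'
def stack(z):
    o=bot.get_obs(); im=np.ascontiguousarray(camera('wrist')[:,:,::-1]); P=campose('wrist',o)
    b,g,r=[im[...,i].astype(int) for i in range(3)]
    m=((r-b>14)&(r-b<75)&(r>80)).astype('uint8'); k,l,s,c=cv2.connectedComponentsWithStats(m); 
    print('blobs',s[s[:,4]>1500][1:].tolist(),'rim px L,R,front',[proj(P,(.559+a,.198+e,z)).round(1).tolist() for a,e in((.045,0),(-.045,0),(0,-.045))])
    return o
E
python3 - <<'E'
from h import *
o=stack(.089)
print(discs(np.ascontiguousarray(camera('top')[:,:,::-1]),campose('top')))
goto(np.array([.5903,-.2599,.25]),[180,0,-90],o)
E
```

```text
blobs [[0, 0, 98, 71, 2859], [239, 144, 89, 88, 5003], [5, 258, 48, 132, 2877]] rim px L,R,front [[237.9, 191.2], [327.8, 191.3], [282.9, 145.7]]
[(np.float64(-0.0356), np.float64(-0.9083), np.float64(0.0478), 17.1), (np.float64(0.5909), np.float64(-0.2599), np.float64(0.0459), 0.4), (np.float64(0.824), np.float64(0.0382), np.float64(0.0446), 9.1)]
at [0.5598 0.1979 0.2627] [-1.7967e+02  1.2000e-01 -9.0000e+01] q6 -70.5 F [ 0.4 -0.2 -0.6]
shift now [ 0.4578 -0.0305  0.0119] shift after turn [ 0.4578 -0.0305  0.0127] twist [-0.033  0.012 -0.   ]
```

Disc 2 is home. Now the third.

Request:
{"op": "send_rows", "data": {
  "linear": [
    [0.05, -0.0034, 0],
    [0.05, -0.0034, 0],
    [0.05, -0.0034, 0],
    [0.05, -0.0034, 0],
    [0.05, -0.0034, 0],
    [0.05, -0.0034, 0],
    [0.05, -0.0034, 0],
    [0.05, -0.0034, 0]
  ],
  "twist": [
    [0, 0, 0],
    [0, 0, 0],
    [0, 0, 0],
    [0, 0, 0],
    [0, 0, 0],
    [0, 0, 0],
    [0, 0, 0],
    [0, 0, 0]
  ],
  "gripper": [65, 65, 65, 65, 65, 65, 65, 65]
}}

```text
time: 30.98
ee_pos: [0.5854, -0.204, 0.2571]
tcp_rot: [179.9, 0.1, -90.0]
wrist_force: [0.5, 0.1, 0.3]
opening: 0.0557
grasp_force: 0.0
```

Request:
{"op": "send_rows", "data": {
  "linear": [
    [0.04, -0.0022, 0],
    [0.018, -0.001, 0],
    [0, 0, 0.05],
    [0, 0, 0.05],
    [0, 0, 0.05],
    [0, 0, 0.05],
    [0, 0, 0],
    [0, 0, 0]
  ],
  "twist": [
    [0, 0, 0],
    [0, 0, 0],
    [0, 0, 0],
    [0, 0, 0],
    [0, 0, 0],
    [0, 0, 0],
    [0, 0, 0],
    [0, 0, 0]
  ],
  "gripper": [65, 65, 65, 65, 65, 65, 65, 65]
}}

```text
time: 31.98
ee_pos: [0.5898, -0.2603, 0.0607]
tcp_rot: [-179.9, -0.0, -90.0]
wrist_force: [1.0, -0.3, 1.1]
opening: 0.0554
grasp_force: 0.0
```

Run:
```python
from h import *
goto(np.array([.5903,-.2594,.019]),[180,0,-90])
```

```text
at [ 0.5898 -0.2603  0.0607] [-1.7991e+02 -1.0000e-02 -8.9980e+01] q6 -113.8 F [ 1.  -0.3  1.1]
shift now [-0.0009 -0.0004  0.0417] shift after turn [-0.0009 -0.0005  0.0417] twist [-0.009 -0.001  0.002]
```

Request:
{"op": "send_rows", "data": {
  "linear": [
    [-0.0009, -0.0005, 0.02],
    [0, 0, 0.014],
    [0, 0, 0.0077],
    [0, 0, 0],
    [0, 0, 0],
    [0, 0, 0],
    [0, 0, 0],
    [0, 0, 0]
  ],
  "twist": [
    [0, 0, 0],
    [0, 0, 0],
    [0, 0, 0],
    [0, 0, 0],
    [0, 0, 0],
    [0, 0, 0],
    [0, 0, 0],
    [0, 0, 0]
  ],
  "gripper": [65, 65, 65, 65, 40, 35, 35, 35]
}}

```text
time: 32.98
ee_pos: [0.5901, -0.2598, 0.0181]
tcp_rot: [-179.9, -0.0, -90.0]
wrist_force: [-0.1, 0.8, 6.1]
opening: 0.0376
grasp_force: 40.6
```

Request:
{"op": "send_rows", "data": {
  "linear": [
    [0, 0, -0.02],
    [0, 0, -0.05],
    [0, 0, -0.05],
    [0, 0, -0.05],
    [0, 0, -0.05],
    [0, 0, 0],
    [0, 0, 0]
  ],
  "twist": [
    [0, 0, 0],
    [0, 0, 0],
    [0, 0, 0],
    [0, 0, 0],
    [0, 0, 0],
    [0, 0, 0],
    [0, 0, 0]
  ],
  "gripper": [35, 35, 35, 35, 35, 35, 35]
}}

```text
time: 33.85
ee_pos: [0.5896, -0.2595, 0.2372]
tcp_rot: [-180.0, 0.0, -90.0]
wrist_force: [-1.0, -0.1, -0.8]
opening: 0.0378
grasp_force: 40.4
```

Run:
```python
from h import *
im=np.ascontiguousarray(camera('wrist')[:,:,::-1]); print(held(im)[:2]); goto(np.array([.559,.198,.24]),[180,0,-90])
```

```text
(array([ 0.0079, -0.004 , -0.017 ]), 31)
at [ 0.5893 -0.2594  0.2363] [ 1.7993e+02  5.0000e-02 -9.0010e+01] q6 -113.8 F [ 0.5 -1.1 -0.8]
shift now [-0.4574  0.0304 -0.0033] shift after turn [-0.4574  0.0303 -0.0037] twist [ 0.007  0.005 -0.001]
```

Request:
{"op": "send_rows", "data": {
  "linear": [
    [-0.05, 0.0034, 0],
    [-0.05, 0.0034, 0],
    [-0.05, 0.0034, 0],
    [-0.05, 0.0034, 0],
    [-0.05, 0.0034, 0],
    [-0.05, 0.0034, 0],
    [-0.05, 0.0034, 0],
    [-0.05, 0.0034, 0]
  ],
  "twist": [
    [0, 0, 0],
    [0, 0, 0],
    [0, 0, 0],
    [0, 0, 0],
    [0, 0, 0],
    [0, 0, 0],
    [0, 0, 0],
    [0, 0, 0]
  ],
  "gripper": [35, 35, 35, 35, 35, 35, 35, 35]
}}

```text
time: 34.9
ee_pos: [0.5615, 0.1419, 0.2358]
tcp_rot: [179.9, -0.0, -90.0]
wrist_force: [0.3, 0.3, -1.5]
opening: 0.0378
grasp_force: 40.4
```

Request:
{"op": "send_rows", "data": {
  "linear": [
    [-0.038, 0.003, 0],
    [-0.018, 0.001, 0],
    [0, 0, 0.03],
    [0, 0, 0.03],
    [0, 0, 0],
    [0, 0, 0]
  ],
  "twist": [
    [0, 0, 0],
    [0, 0, 0],
    [0, 0, 0],
    [0, 0, 0],
    [0, 0, 0],
    [0, 0, 0]
  ],
  "gripper": [35, 35, 35, 35, 35, 35]
}}

```text
time: 35.65
ee_pos: [0.5587, 0.196, 0.1782]
tcp_rot: [-180.0, 0.0, -90.0]
wrist_force: [-0.1, 0.2, 0.2]
opening: 0.0379
grasp_force: 40.4
```

Run:
```python
from h import *
goto(np.array([.559,.198,.1235]),[180,0,-90])
```

```text
at [0.5587 0.196  0.1782] [-1.7996e+02  2.0000e-02 -9.0040e+01] q6 -70.6 F [-0.1  0.2  0.2]
shift now [-0.0019 -0.0003  0.0547] shift after turn [-0.002  -0.0003  0.0547] twist [-0.004  0.002 -0.004]
```

Request:
{"op": "send_rows", "data": {
  "linear": [
    [-0.0012, -0.0003, 0.014],
    [0, 0, 0.01],
    [0, 0, 0.01],
    [0, 0, 0.01],
    [0, 0, 0.007],
    [0, 0, 0.004],
    [0, 0, 0],
    [0, 0, 0]
  ],
  "twist": [
    [0, 0, 0],
    [0, 0, 0],
    [0, 0, 0],
    [0, 0, 0],
    [0, 0, 0],
    [0, 0, 0],
    [0, 0, 0],
    [0, 0, 0]
  ],
  "gripper": [35, 35, 35, 35, 35, 35, 35, 35]
}}

```text
time: 36.65
ee_pos: [0.559, 0.1977, 0.1227]
tcp_rot: [-180.0, 0.0, -90.0]
wrist_force: [-0.0, 0.9, -0.7]
opening: 0.0381
grasp_force: 40.4
```

Request:
{"op": "send_rows", "data": {
  "linear": [
    [0, 0, 0],
    [0, 0, 0],
    [0, 0, 0],
    [0, 0, 0],
    [0, 0, -0.02],
    [0, 0, -0.04],
    [0, 0, -0.04],
    [0, 0, -0.04]
  ],
  "twist": [
    [0, 0, 0],
    [0, 0, 0],
    [0, 0, 0],
    [0, 0, 0],
    [0, 0, 0],
    [0, 0, 0],
    [0, 0, 0],
    [0, 0, 0]
  ],
  "gripper": [35, 65, 65, 65, 65, 65, 65, 65]
}}

```text
time: 37.65
ee_pos: [0.5587, 0.1976, 0.2637]
tcp_rot: [-180.0, 0.0, -90.0]
wrist_force: [0.1, -0.8, 0.3]
opening: 0.0555
grasp_force: 0.0
```

Request:
{"op": "send_rows", "data": {
  "linear": [
    [0, 0, 0]
  ],
  "twist": [
    [0, 0, 0]
  ],
  "gripper": [70]
}}

```text
time: 37.78
ee_pos: [0.5597, 0.1979, 0.2659]
tcp_rot: [-179.7, 0.1, -90.0]
wrist_force: [0.8, -0.0, 0.4]
opening: 0.0598
grasp_force: 0.0
```

Run:
```python
from h import *
o=stack(.103)
t=np.ascontiguousarray(camera('top')[:,:,::-1]); T=campose('top')
b,g,r=[t[...,i].astype(int) for i in range(3)]
# collar: neutral bright on bluish mat
u0=proj(T,(.5697,-.1297,.01)).astype(int); print('pred px',u0)
w=slice(u0[1]-25,u0[1]+25),slice(u0[0]-25,u0[0]+25)
m=((b-r<12)&(r>110))[w].astype('uint8'); k,l,s,c=cv2.connectedComponentsWithStats(m)
for i in range(1,k):
    if s[i,4]>40:
        cnt=max(cv2.findContours((l==i).astype('uint8'),cv2.RETR_EXTERNAL,cv2.CHAIN_APPROX_NONE)[0],key=len)
        (cx,cy),rr=cv2.minEnclosingCircle(cnt); u=(cx+u0[0]-25,cy+u0[1]-25); print(s[i],u,rr,onplane(T,u,.02),onplane(T,u,.012))
goto(np.array([.5692,-.1297,.25]),[180,0,-90],o)
```

```text
blobs [[1, 0, 98, 72, 2795], [236, 143, 94, 93, 5571], [6, 257, 47, 131, 2885]] rim px L,R,front [[236.2, 194.0], [329.2, 194.1], [282.7, 147.0]]
pred px [277 208]
[ 17  16  18  18 215] (np.float64(277.4322032928467), np.float64(207.8389835357666)) 9.005324363708496 [ 0.56867036 -0.12802433  0.02      ] [ 0.57017365 -0.12818789  0.012     ]
at [0.5597 0.1979 0.2659] [-1.7969e+02  1.2000e-01 -9.0010e+01] q6 -70.5 F [ 0.8 -0.   0.4]
shift now [ 0.3277 -0.0095  0.0153] shift after turn [ 0.3276 -0.0095  0.0159] twist [-0.031  0.012 -0.001]
```

All three discs are home. Next, the collar.

Request:
{"op": "send_rows", "data": {
  "linear": [
    [0.05, -0.0014, 0],
    [0.05, -0.0014, 0],
    [0.05, -0.0014, 0],
    [0.05, -0.0014, 0],
    [0.05, -0.0014, 0],
    [0.05, -0.0014, 0],
    [0.0276, -0.001, 0],
    [0, 0, 0]
  ],
  "twist": [
    [0, 0, 0],
    [0, 0, 0],
    [0, 0, 0],
    [0, 0, 0],
    [0, 0, 0],
    [0, 0, 0],
    [0, 0, 0],
    [0, 0, 0]
  ],
  "gripper": [75, 75, 75, 75, 75, 75, 75, 75]
}}

```text
time: 38.88
ee_pos: [0.5676, -0.1317, 0.2603]
tcp_rot: [179.9, 0.0, -90.2]
wrist_force: [0.4, -0.2, -0.7]
opening: 0.0643
grasp_force: 0.0
```

Request:
{"op": "send_rows", "data": {
  "linear": [
    [0, 0, 0.05],
    [0, 0, 0.05],
    [0, 0, 0.05],
    [0, 0, 0.03],
    [0, 0, 0],
    [0, 0, 0]
  ],
  "twist": [
    [0, 0, 0],
    [0, 0, 0],
    [0, 0, 0],
    [0, 0, 0],
    [0, 0, 0],
    [0, 0, 0]
  ],
  "gripper": [75, 75, 75, 75, 75, 75]
}}

```text
time: 39.62
ee_pos: [0.5686, -0.1294, 0.0835]
tcp_rot: [-179.9, 0.0, -90.0]
wrist_force: [-0.5, 0.3, 0.4]
opening: 0.064
grasp_force: 0.0
```

Run:
```python
from h import *
o=bot.get_obs(); im=np.ascontiguousarray(camera('wrist')[:,:,::-1]); P=campose('wrist',o); cv2.imwrite('pics/w11.png',im)
b,g,r=[im[...,i].astype(int) for i in range(3)]
m=((b-r<10)&(r>110)).astype('uint8'); k,l,s,c=cv2.connectedComponentsWithStats(m)
print(s[s[:,4]>500].tolist())
X=(.569,-.1285)
for z in(0,.02): print(z,[proj(P,(X[0]+a,X[1]+e,z)).round(1).tolist() for a,e in((.024,0),(-.024,0),(0,-.024),(0,.024))])
goto(np.array([.569,-.1285,.022]),[180,0,-90],o)
```

```text
[[0, 0, 560, 420, 209896], [0, 0, 123, 200, 16653], [246, 196, 71, 74, 3489], [178, 259, 32, 51, 596], [352, 259, 32, 50, 588], [0, 359, 44, 54, 1321], [516, 361, 44, 42, 883], [395, 377, 57, 43, 1713]]
0 [[247.7, 224.2], [313.8, 224.3], [280.7, 192.3], [280.7, 254.2]]
0.02 [[244.6, 234.9], [316.7, 235.0], [280.6, 200.3], [280.6, 267.1]]
at [ 0.5686 -0.1294  0.0835] [-1.7992e+02  1.0000e-02 -8.9970e+01] q6 -102.9 F [-0.5  0.3  0.4]
shift now [-0.0009 -0.0003  0.0615] shift after turn [-0.0009 -0.0004  0.0615] twist [-0.008  0.001  0.003]
```

Request:
{"op": "send_rows", "data": {
  "linear": [
    [-0.0018, 0, 0.03],
    [0, 0, 0.02],
    [0, 0, 0.0115],
    [0, 0, 0],
    [0, 0, 0],
    [0, 0, 0],
    [0, 0, 0],
    [0, 0, 0]
  ],
  "twist": [
    [0, 0, 0],
    [0, 0, 0],
    [0, 0, 0],
    [0, 0, 0],
    [0, 0, 0],
    [0, 0, 0],
    [0, 0, 0],
    [0, 0, 0]
  ],
  "gripper": [75, 75, 75, 75, 50, 42, 42, 42],
  "grip_force": 50
}}

```text
time: 40.67
ee_pos: [0.5688, -0.1283, 0.0227]
tcp_rot: [-179.9, -0.0, -90.0]
wrist_force: [-2.4, 0.9, 6.6]
opening: 0.0461
grasp_force: 50.1
```

Request:
{"op": "send_rows", "data": {
  "linear": [
    [0, 0, -0.02],
    [0, 0, -0.05],
    [0, 0, -0.05],
    [0, 0, -0.05],
    [0, 0, -0.04],
    [0, 0, 0],
    [0, 0, 0]
  ],
  "twist": [
    [0, 0, 0],
    [0, 0, 0],
    [0, 0, 0],
    [0, 0, 0],
    [0, 0, 0],
    [0, 0, 0],
    [0, 0, 0]
  ],
  "gripper": [42, 42, 42, 42, 42, 42, 42]
}}

```text
time: 41.55
ee_pos: [0.568, -0.1282, 0.23]
tcp_rot: [180.0, 0.0, -90.0]
wrist_force: [-0.0, -0.5, -3.2]
opening: 0.0457
grasp_force: 52.2
```

Run:
```python
from h import *
o=bot.get_obs(); im=np.ascontiguousarray(camera('wrist')[:,:,::-1]); cv2.imwrite('pics/w12.png',im)
goto(np.array([.559,.198,.22]),[180,0,-90],o)
cv2.imwrite('pics/w12c.png',cv2.resize(im[190:340,180:380],None,fx=4,fy=4))
```

```text
at [ 0.568  -0.1282  0.23  ] [ 1.7997e+02  2.0000e-02 -9.0010e+01] q6 -102.7 F [-0.  -0.5 -3.2]
shift now [-0.3262  0.0091  0.0101] shift after turn [-0.3262  0.009   0.01  ] twist [ 0.003  0.002 -0.001]
```

View pics/w12c.png

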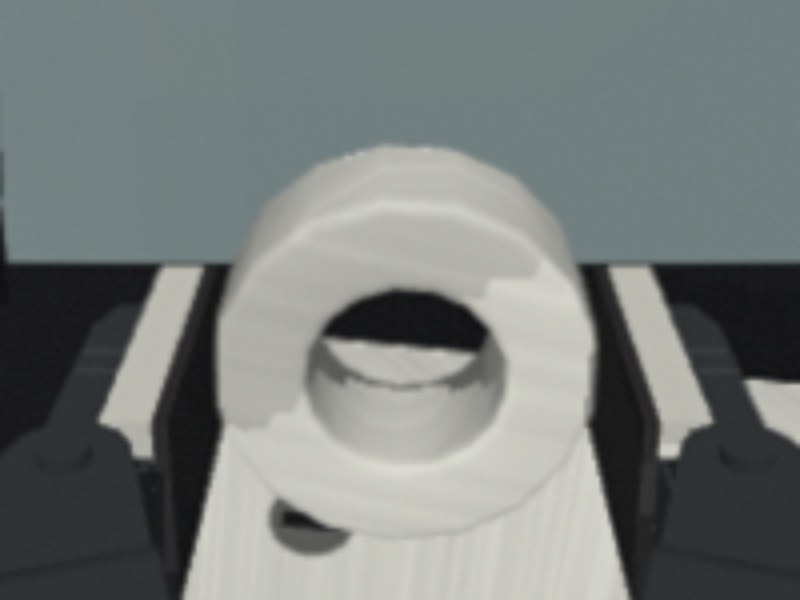

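The collar is held level, bore centre near px (281,283), so it sits about 2.5 mm towards the palm side in tool x. Carrying it to the post.

Request:
{"op": "send_rows", "data": {
  "linear": [
    [-0.05, 0.0014, 0],
    [-0.05, 0.0014, 0],
    [-0.05, 0.0014, 0],
    [-0.05, 0.0014, 0],
    [-0.05, 0.0014, 0],
    [-0.05, 0.0014, 0],
    [-0.0237, 0.0006, 0],
    [0, 0, 0]
  ],
  "twist": [
    [0, 0, 0],
    [0, 0, 0],
    [0, 0, 0],
    [0, 0, 0],
    [0, 0, 0],
    [0, 0, 0],
    [0, 0, 0],
    [0, 0, 0]
  ],
  "gripper": [42, 42, 42, 42, 42, 42, 42, 42]
}}

```text
time: 42.6
ee_pos: [0.5584, 0.197, 0.2288]
tcp_rot: [179.8, -0.0, -89.9]
wrist_force: [0.9, -1.1, -2.7]
opening: 0.0456
grasp_force: 52.1
```

Request:
{"op": "send_rows", "data": {
  "linear": [
    [0, 0, 0.03],
    [0, 0, 0.03],
    [0, 0, 0],
    [0, 0, 0]
  ],
  "twist": [
    [0, 0, 0],
    [0, 0, 0],
    [0, 0, 0],
    [0, 0, 0]
  ],
  "gripper": [42, 42, 42, 42]
}}

```text
time: 43.1
ee_pos: [0.5594, 0.195, 0.1717]
tcp_rot: [-180.0, 0.0, -90.0]
wrist_force: [0.1, -0.1, -3.1]
opening: 0.0457
grasp_force: 52.3
```

Run:
```python
from h import *
o=bot.get_obs(); goto(np.array([.559,.1955,.139]),[180,0,-90],o)
```

```text
at [0.5594 0.195  0.1717] [-1.7996e+02  2.0000e-02 -9.0040e+01] q6 -70.7 F [ 0.1 -0.1 -3.1]
shift now [-0.0005  0.0004  0.0327] shift after turn [-0.0005  0.0004  0.0327] twist [-0.004  0.002 -0.004]
```

Request:
{"op": "send_rows", "data": {
  "linear": [
    [-0.0005, 0.0004, 0.015],
    [0, 0, 0.005],
    [0, 0, 0.004],
    [0, 0, 0.004],
    [0, 0, 0.003],
    [0, 0, 0],
    [0, 0, 0]
  ],
  "twist": [
    [0, 0, 0],
    [0, 0, 0],
    [0, 0, 0],
    [0, 0, 0],
    [0, 0, 0],
    [0, 0, 0],
    [0, 0, 0]
  ],
  "gripper": [42, 42, 42, 42, 42, 42, 42]
}}

```text
time: 43.98
ee_pos: [0.5589, 0.1961, 0.14]
tcp_rot: [-180.0, 0.0, -90.0]
wrist_force: [0.0, 0.2, -3.0]
opening: 0.0459
grasp_force: 52.3
```

Request:
{"op": "send_rows", "data": {
  "linear": [
    [0, 0, 0.0015],
    [0, 0, 0],
    [0, 0, 0],
    [0, 0, 0],
    [0, 0, 0],
    [0, 0, -0.02],
    [0, 0, -0.02],
    [0, 0, 0]
  ],
  "twist": [
    [0, 0, 0],
    [0, 0, 0],
    [0, 0, 0],
    [0, 0, 0],
    [0, 0, 0],
    [0, 0, 0],
    [0, 0, 0],
    [0, 0, 0]
  ],
  "gripper": [42, 42, 75, 75, 75, 75, 75, 75]
}}

```text
time: 44.98
ee_pos: [0.5596, 0.1963, 0.1799]
tcp_rot: [-179.8, 0.1, -90.0]
wrist_force: [0.6, -0.3, -1.0]
opening: 0.064
grasp_force: 0.0
```

Request:
{"op": "send_rows", "data": {
  "linear": [
    [0, 0, 0],
    [0, 0, 0],
    [0, 0, 0.01],
    [0, 0, 0.004],
    [0, 0, 0]
  ],
  "twist": [
    [0, 0, 0],
    [0, 0, 0],
    [0, 0, 0],
    [0, 0, 0],
    [0, 0, 0]
  ],
  "gripper": [42, 42, 42, 42, 42]
}}

```text
time: 45.6
ee_pos: [0.5585, 0.1959, 0.1635]
tcp_rot: [179.9, -0.0, -90.0]
wrist_force: [-0.5, 0.0, 0.8]
opening: 0.0359
grasp_force: 0.0
```

Run:
```python
from h import *
o=bot.get_obs(); im=np.ascontiguousarray(camera('wrist')[:,:,::-1]); P=campose('wrist',o); cv2.imwrite('pics/w13.png',im)
goto(np.array([.559,.1955,.139]),[180,0,-90],o)
g=cv2.cvtColor(im,cv2.COLOR_BGR2GRAY)
e=[proj(P,(.559,.198+e,z)).round(1).tolist() for e,z in((-.024,.133),(.024,.133),(-.024,.113),(-.02,.113))];print(e)
b,gg,r=[im[...,i].astype(int) for i in range(3)]
print([(y,*im[y,281]) for y in range(180,300,3)])
```

```text
at [0.5585 0.1959 0.1635] [ 1.7995e+02 -1.0000e-02 -9.0010e+01] q6 -70.7 F [-0.5  0.   0.8]
shift now [ 0.0004 -0.0005  0.0245] shift after turn [ 0.0004 -0.0005  0.0245] twist [ 0.005 -0.001 -0.001]
[[280.1, 219.4], [280.2, 295.7], [280.1, 208.1], [280.1, 214.4]]
[(180, np.uint8(189), np.uint8(218), np.uint8(222)), (183, np.uint8(187), np.uint8(218), np.uint8(223)), (186, np.uint8(187), np.uint8(217), np.uint8(222)), (189, np.uint8(187), np.uint8(216), np.uint8(222)), (192, np.uint8(187), np.uint8(216), np.uint8(222)), (195, np.uint8(174), np.uint8(201), np.uint8(208)), (198, np.uint8(161), np.uint8(185), np.uint8(192)), (201, np.uint8(162), np.uint8(187), np.uint8(193)), (204, np.uint8(161), np.uint8(185), np.uint8(192)), (207, np.uint8(157), np.uint8(178), np.uint8(185)), (210, np.uint8(197), np.uint8(211), np.uint8(219)), (213, np.uint8(178), np.uint8(187), np.uint8(186)), (216, np.uint8(178), np.uint8(185), np.uint8(186)), (219, np.uint8(181), np.uint8(190), np.uint8(188)), (222, np.uint8(192), np.uint8(200), np.uint8(198)), (225, np.uint8(172), np.uint8(180), np.uint8(179)), (2
[... 542 characters left out ...]
uint8(199), np.uint8(198)), (261, np.uint8(105), np.uint8(109), np.uint8(109)), (264, np.uint8(94), np.uint8(98), np.uint8(98)), (267, np.uint8(174), np.uint8(181), np.uint8(180)), (270, np.uint8(177), np.uint8(185), np.uint8(185)), (273, np.uint8(176), np.uint8(184), np.uint8(184)), (276, np.uint8(180), np.uint8(188), np.uint8(187)), (279, np.uint8(211), np.uint8(220), np.uint8(219)), (282, np.uint8(195), np.uint8(204), np.uint8(203)), (285, np.uint8(189), np.uint8(197), np.uint8(197)), (288, np.uint8(193), np.uint8(201), np.uint8(201)), (291, np.uint8(185), np.uint8(195), np.uint8(193)), (294, np.uint8(149), np.uint8(161), np.uint8(163)), (297, np.uint8(103), np.uint8(107), np.uint8(106))]
```

Request:
{"op": "send_rows", "data": {
  "linear": [
    [0.0004, -0.0005, 0.008],
    [0, 0, 0.003],
    [0, 0, 0.001],
    [0, 0, 0]
  ],
  "twist": [
    [0, 0, 0],
    [0, 0, 0],
    [0, 0, 0],
    [0, 0, 0]
  ],
  "gripper": [42, 42, 42, 42]
}}

```text
time: 46.15
ee_pos: [0.5593, 0.1957, 0.1523]
tcp_rot: [-180.0, 0.0, -90.0]
wrist_force: [-0.2, -0.0, 0.4]
opening: 0.036
grasp_force: 0.0
```

Request:
{"op": "send_rows", "data": {
  "linear": [
    [0, 0, 0.001],
    [0, 0, 0.001]
  ],
  "twist": [
    [0, 0, 0],
    [0, 0, 0]
  ],
  "gripper": [42, 42]
}}

```text
time: 46.4
ee_pos: [0.5594, 0.1957, 0.1504]
tcp_rot: [-180.0, 0.0, -90.0]
wrist_force: [0.5, 1.0, 0.9]
opening: 0.0359
grasp_force: 0.0
```

Request:
{"op": "send_rows", "data": {
  "linear": [
    [0, 0, 0.001],
    [0, 0, 0]
  ],
  "twist": [
    [0, 0, 0],
    [0, 0, 0]
  ],
  "gripper": [42, 42]
}}

```text
time: 46.65
ee_pos: [0.5593, 0.1956, 0.1492]
tcp_rot: [-180.0, 0.0, -90.0]
wrist_force: [-0.2, -1.0, 0.0]
opening: 0.0359
grasp_force: 0.0
```

Request:
{"op": "send_rows", "data": {
  "linear": [
    [0, 0, 0.001],
    [0, 0, 0.001]
  ],
  "twist": [
    [0, 0, 0],
    [0, 0, 0]
  ],
  "gripper": [42, 42]
}}

```text
time: 46.9
ee_pos: [0.5593, 0.1956, 0.1473]
tcp_rot: [-180.0, 0.0, -90.0]
wrist_force: [-0.5, 0.1, 0.3]
opening: 0.0356
grasp_force: 0.0
```

Request:
{"op": "send_rows", "data": {
  "linear": [
    [0, 0, 0.001],
    [0, 0, 0.001]
  ],
  "twist": [
    [0, 0, 0],
    [0, 0, 0]
  ],
  "gripper": [42, 42]
}}

```text
time: 47.15
ee_pos: [0.5594, 0.1957, 0.146]
tcp_rot: [-179.9, 0.0, -90.0]
wrist_force: [-2.2, -0.3, 9.0]
opening: 0.0361
grasp_force: 4.6
```

Request:
{"op": "send_rows", "data": {
  "linear": [
    [0, 0, 0.001],
    [0, 0, 0]
  ],
  "twist": [
    [0, 0, 0],
    [0, 0, 0]
  ],
  "gripper": [42, 42]
}}

```text
time: 47.4
ee_pos: [0.5594, 0.1957, 0.146]
tcp_rot: [-179.9, 0.1, -90.0]
wrist_force: [-3.3, -1.8, 10.4]
opening: 0.0361
grasp_force: 5.1
```

The collar is seated: contact came with the TCP at z = 0.146, so its top is at about 0.133. Next I work out where the open hood stands.

Request:
{"op": "send_rows", "data": {
  "linear": [
    [0, 0, -0.03],
    [0, 0, -0.05],
    [0, 0, -0.05],
    [0, 0, 0]
  ],
  "twist": [
    [0, 0, 0],
    [0, 0, 0],
    [0, 0, 0.33],
    [0, 0, 0.32]
  ],
  "gripper": [42, 20, 0, 0]
}}

```text
time: 47.9
ee_pos: [0.5603, 0.196, 0.2789]
tcp_rot: [-179.6, 0.2, -96.6]
wrist_force: [-0.3, -0.1, -0.8]
opening: -0.0
grasp_force: 0.0
```

Run:
```python
from h import *
T=campose('top');S=campose('side')
A=tri(T,(81,144),S,(141,222));B=tri(T,(60.5,219.5),S,(195.5,252.5)); print(A,B)
yaw=np.radians(-6.5);ex=np.array([np.cos(yaw),np.sin(yaw),0]);ey=np.array([-ex[1],ex[0],0]);post=np.array([.559,.198,.045])
hin=post+.1*ey; print('hinge',hin)
for X in(A,B):
    d=X-hin; print('x',d@ex,'y',d@ey,'z',d[2],'r',np.hypot(d@ey,d[2]),'theta',np.degrees(np.arctan2(d[2],-(d@ey))))
im=np.ascontiguousarray(camera('side')[:,:,::-1]); t=np.ascontiguousarray(camera('top')[:,:,::-1])
cv2.imwrite('pics/s14.png',im);cv2.imwrite('pics/t14.png',t)
for th in(80,90,95,100):
    p=[hin+ex*x+.294*(-ey*np.cos(np.radians(th))+np.array([0,0,1])*np.sin(np.radians(th))) for x in(.085,-.085)]
    print(th,[proj(T,q).round(0).tolist()+proj(S,q).round(0).tolist() for q in p])
goto(np.array([.559,.1957,.28]),[180,0,-96.5])
```

```text
[0.65976368 0.32564154 0.33257152] [0.48307298 0.35267286 0.34255309]
hinge [0.57032032 0.29735719 0.045     ]
x 0.08566652218076065 y 0.038227813921143376 z 0.2875715205157918 r 0.2901012670929826 theta 97.57211893659932
x -0.09294841920247315 y 0.0450834123480718 z 0.29755308842184824 r 0.30094908954560157 theta 98.61557497421327
80 [[118.0, 147.0, 171.0, 203.0], [104.0, 221.0, 224.0, 230.0]]
90 [[95.0, 144.0, 154.0, 212.0], [81.0, 218.0, 208.0, 241.0]]
95 [[85.0, 143.0, 146.0, 218.0], [70.0, 217.0, 200.0, 248.0]]
100 [[75.0, 143.0, 137.0, 225.0], [60.0, 216.0, 191.0, 255.0]]
at [0.5596 0.1957 0.275 ] [-1.7992e+02  5.0000e-02 -9.6540e+01] q6 -64.2 F [ 0.6  0.7 -0.8]
shift now [ 0.0001  0.0006 -0.005 ] shift after turn [ 0.0001  0.0006 -0.005 ] twist [-0.008  0.005 -0.004]
```

The hood stands at about 98°. Going up and over the flange with the gripper shut.

Request:
{"op": "send_rows", "data": {
  "linear": [
    [0, 0, -0.045],
    [0, 0, -0.045],
    [0, 0, -0.04],
    [0, 0, 0],
    [-0.045, 0, 0],
    [-0.045, 0, 0],
    [0, 0, 0],
    [0, 0, 0]
  ],
  "twist": [
    [0, 0, 0],
    [0, 0, 0],
    [0, 0, 0],
    [0, 0, 0],
    [0, 0, 0],
    [0, 0, 0],
    [0, 0, 0],
    [0, 0, 0]
  ],
  "gripper": [0, 0, 0, 0, 0, 0, 0, 0]
}}

```text
time: 49.0
ee_pos: [0.5695, 0.285, 0.403]
tcp_rot: [179.9, -0.1, -96.4]
wrist_force: [-0.8, -1.1, 1.0]
opening: 0.0003
grasp_force: 0.0
```

Run:
```python
from h import *
goto(np.array([.5794,.3769,.40]),[180,0,-96.5]); print(bot.get_obs()['q'].round(1))
```

```text
at [0.5695 0.285  0.403 ] [ 1.7991e+02 -6.0000e-02 -9.6440e+01] q6 -57.0 F [-0.8 -1.1  1. ]
shift now [-0.0924  0.0005  0.0029] shift after turn [-0.0924  0.0006  0.003 ] twist [ 0.009 -0.006  0.006]
[ 26.6  29.7  60.1 120.5  -0.  -57. ]
```

Request:
{"op": "send_rows", "data": {
  "linear": [
    [0, 0, 0.025],
    [-0.023, 0, 0],
    [-0.023, 0, 0],
    [-0.023, 0, 0],
    [-0.0234, 0, 0],
    [0, 0, 0],
    [0, 0, 0]
  ],
  "twist": [
    [0, 0, 0],
    [0, 0, 0],
    [0, 0, 0],
    [0, 0, 0],
    [0, 0, 0],
    [0, 0, 0],
    [0, 0, 0]
  ],
  "gripper": [0, 0, 0, 0, 0, 0, 0]
}}

```text
time: 49.88
ee_pos: [0.5768, 0.3735, 0.3766]
tcp_rot: [-179.7, 0.2, -96.5]
wrist_force: [0.0, 0.3, 0.8]
opening: 0.0001
grasp_force: 0.0
```

Run:
```python
from h import *
goto(np.array([.5794,.3769,.315]),[180,0,-96.5]); print(bot.get_obs()['q'].round(1))
```

```text
at [0.5768 0.3735 0.3766] [-179.74    0.2   -96.54] q6 -50.5 F [0.  0.3 0.8]
shift now [-0.0035 -0.0019  0.0616] shift after turn [-0.0037 -0.0022  0.0616] twist [-0.026  0.02  -0.004]
[ 32.9  38.8  70.6 121.5  -0.  -50.5]
```

Request:
{"op": "send_rows", "data": {
  "linear": [
    [0, 0, 0.02],
    [0, 0, 0.02],
    [-0.003, -0.002, 0.022],
    [0, 0, 0]
  ],
  "twist": [
    [0, 0, 0],
    [-0.026, 0.02, 0],
    [0, 0, 0],
    [0, 0, 0]
  ],
  "gripper": [0, 0, 0, 0]
}}

```text
time: 50.38
ee_pos: [0.5789, 0.3761, 0.3134]
tcp_rot: [179.9, -0.1, -96.6]
wrist_force: [0.4, 0.3, 0.7]
opening: -0.0003
grasp_force: 0.0
```

Run:
```python
from h import *
o=bot.get_obs();goto(np.array([.5794,.3769,.315]),[180,0,-96.5],o); print(o['q'].round(1))
S=campose('side');T=campose('top')
im=np.ascontiguousarray(camera('side')[:,:,::-1]); cv2.imwrite('pics/s15.png',cv2.resize(im[120:340,100:330],None,fx=2.6,fy=2.6))
```

```text
at [0.5789 0.3761 0.3134] [ 1.7989e+02 -8.0000e-02 -9.6560e+01] q6 -50.4 F [0.4 0.3 0.7]
shift now [-0.0008 -0.0004 -0.0016] shift after turn [-0.0008 -0.0004 -0.0016] twist [ 0.011 -0.008 -0.006]
[ 33.   30.7  50.2 109.7   0.  -50.4]
```

View pics/s15.png

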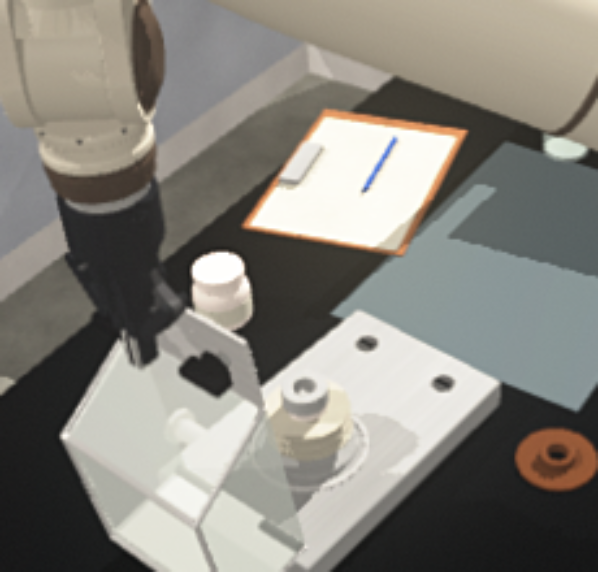

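The gripper is behind the flange between the studs, and the stack (ring, three discs, collar) is complete. Pushing the hood over now.

Request:
{"op": "send_rows", "data": {
  "linear": [
    [0.02, 0, 0],
    [0.02, 0, 0],
    [0.022, 0, -0.004],
    [0.022, 0, 0.001],
    [0.023, 0, 0.002],
    [0.022, 0, 0.004],
    [0.022, 0, 0.007],
    [0, 0, 0]
  ],
  "twist": [
    [0, 0, 0],
    [0, 0, 0],
    [0, 0, 0],
    [0, 0, 0],
    [0, 0, 0],
    [0, 0, 0],
    [0, 0, 0],
    [0, 0, 0]
  ],
  "gripper": [0, 0, 0, 0, 0, 0, 0, 0]
}}

```text
time: 51.42
ee_pos: [0.5621, 0.2262, 0.3058]
tcp_rot: [-179.9, 0.0, -96.6]
wrist_force: [-0.1, 0.3, 0.2]
opening: -0.0
grasp_force: 0.0
```

```bash
cat >> h.py <<'E'
yaw=np.radians(-6.5);ex=np.array([np.cos(yaw),np.sin(yaw),0]);ey=np.array([-ex[1],ex[0],0]);hin=np.array([.5703,.2974,.045])
def uz():
    o=bot.get_obs(); d=o['ee_pos']-hin; print('u',(d@ey).round(4),'x',(d@ex).round(4),'z',o['ee_pos'][2].round(4),'F',o['wrist_force'].round(1),'rot',o['tcp_rot'].round(1))
E
python3 -c "
from h import *
uz()"
```

```text
u -0.0717 x -0.0001 z 0.3058 F [-0.1  0.3  0.2] rot [-179.9    0.   -96.6]
```

Request:
{"op": "send_rows", "data": {
  "linear": [
    [0.0215, 0, 0.0085],
    [0.0215, 0, 0.0105],
    [0.0185, 0, 0.012],
    [0.0185, 0, 0.014],
    [0.0165, 0, 0.015],
    [0.0165, 0, 0.016],
    [0.014, 0, 0.018],
    [0.013, 0, 0.019]
  ],
  "twist": [
    [0, 0, 0],
    [0, 0, 0],
    [0, 0, 0],
    [0, 0, 0],
    [0, 0, 0],
    [0, 0, 0],
    [0, 0, 0],
    [0, 0, 0]
  ],
  "gripper": [0, 0, 0, 0, 0, 0, 0, 0]
}}

```text
time: 52.42
ee_pos: [0.5468, 0.0886, 0.1919]
tcp_rot: [-179.9, 0.0, -96.5]
wrist_force: [1.3, 1.4, 1.0]
opening: 0.0002
grasp_force: 0.4
```

```bash
python3 -c "
from h import *
uz()
im=np.ascontiguousarray(camera('side')[:,:,::-1]); cv2.imwrite('pics/s16.png',im)
S=campose('side')
old=cv2.imread('pics/s14.png'); d=np.abs(im.astype(int)-old).sum(2)
for th in (98,60,45,35,30,20,10):
    p=[hin+ex*x+r*(-ey*np.cos(np.radians(th))+np.array([0,0,1])*np.sin(np.radians(th))) for x in(.085,-.085) for r in (.294,)]
    print(th,[proj(S,q).round(0).tolist() for q in p])
# bright flange pixels
g=im.min(2); print('flange-ish brightness old', [old[231,160].tolist(), old[240,175].tolist()])
"
```

```text
u -0.2101 x 0.0003 z 0.1919 F [1.3 1.4 1. ] rot [-179.9    0.   -96.5]
98 [[141.0, 222.0], [195.0, 252.0]]
60 [[200.0, 196.0], [252.0, 221.0]]
45 [[218.0, 200.0], [268.0, 224.0]]
35 [[227.0, 206.0], [276.0, 229.0]]
30 [[230.0, 210.0], [279.0, 233.0]]
20 [[236.0, 219.0], [283.0, 242.0]]
10 [[240.0, 230.0], [286.0, 252.0]]
flange-ish brightness old [[91, 96, 99], [187, 201, 206]]
```

Request:
{"op": "send_rows", "data": {
  "linear": [
    [0.012, 0, 0.019],
    [0.01, 0, 0.02],
    [0.007, 0, 0.021],
    [0.005, 0, 0.022],
    [0.003, 0, 0.02],
    [0.002, 0, 0.015],
    [0, 0, 0],
    [0, 0, 0]
  ],
  "twist": [
    [0, 0, 0],
    [0, 0, 0],
    [0, 0, 0],
    [0, 0, 0],
    [0, 0, 0],
    [0, 0, 0],
    [0, 0, 0],
    [0, 0, 0]
  ],
  "gripper": [0, 0, 0, 0, 0, 0, 0, 0]
}}

```text
time: 53.48
ee_pos: [0.5421, 0.0499, 0.0749]
tcp_rot: [-180.0, -0.0, -96.5]
wrist_force: [-0.2, -0.7, 0.3]
opening: 0.0001
grasp_force: 0.0
```

Request:
{"op": "send_rows", "data": {
  "linear": [
    [0, 0, 0.004],
    [0, 0, 0.003],
    [0, 0, 0]
  ],
  "twist": [
    [0, 0, 0],
    [0, 0, 0],
    [0, 0, 0]
  ],
  "gripper": [0, 0, 0]
}}

```text
time: 53.85
ee_pos: [0.5413, 0.0496, 0.0667]
tcp_rot: [179.9, -0.0, -96.5]
wrist_force: [0.3, 0.5, -0.4]
opening: -0.0
grasp_force: 0.0
```

```bash
python3 -c "
from h import *
uz()"
```

```text
u -0.2495 x -0.0007 z 0.0667 F [ 0.3  0.5 -0.4] rot [179.9  -0.  -96.5]
```

Request:
{"op": "send_rows", "data": {
  "linear": [
    [0, 0, 0.0015],
    [0, 0, 0.0015],
    [0, 0, 0]
  ],
  "twist": [
    [0, 0, 0],
    [0, 0, 0],
    [0, 0, 0]
  ],
  "gripper": [0, 0, 0]
}}

```text
time: 54.22
ee_pos: [0.5416, 0.0496, 0.0641]
tcp_rot: [180.0, -0.0, -96.5]
wrist_force: [-0.9, -0.0, 1.7]
opening: -0.0001
grasp_force: 1.0
```

Request:
{"op": "send_rows", "data": {
  "linear": [
    [0, 0, 0.001],
    [0, 0, 0.001],
    [0, 0, 0]
  ],
  "twist": [
    [0, 0, 0],
    [0, 0, 0],
    [0, 0, 0]
  ],
  "gripper": [0, 0, 0]
}}

```text
time: 54.6
ee_pos: [0.5417, 0.0496, 0.0639]
tcp_rot: [-180.0, -0.0, -96.5]
wrist_force: [-7.7, -0.6, 16.7]
opening: -0.0001
grasp_force: 8.5
```

Request:
{"op": "send_rows", "data": {
  "linear": [
    [0, 0, 0.001],
    [0, 0, 0]
  ],
  "twist": [
    [0, 0, 0],
    [0, 0, 0]
  ],
  "gripper": [0, 0]
}}

```text
time: 54.85
ee_pos: [0.5417, 0.0496, 0.0639]
tcp_rot: [-179.9, 0.0, -96.5]
wrist_force: [-10.0, -0.3, 25.3]
opening: 0.0001
grasp_force: 12.2
```

The hood is shut: contact at TCP z = 0.064, with 25 N pushing down. Lifting, turning the gripper across the wing bars and going above the near stud.

Request:
{"op": "send_rows", "data": {
  "linear": [
    [0, 0, -0.03],
    [0, 0, -0.04],
    [0, 0, -0.03],
    [0, 0, 0],
    [0, 0, 0],
    [0, 0, 0],
    [0, 0, 0],
    [0, 0, 0]
  ],
  "twist": [
    [0, 0, 0],
    [0, 0, -1],
    [0, 0, -1],
    [0, 0, -1],
    [0, 0, -1],
    [0, 0, -1],
    [0, 0, -1],
    [0, 0, -1]
  ],
  "gripper": [0, 0, 0, 0, 10, 20, 40, 40]
}}

```text
time: 55.85
ee_pos: [0.5416, 0.0496, 0.1607]
tcp_rot: [180.0, 0.0, -26.2]
wrist_force: [-1.0, 0.0, 0.8]
opening: 0.0341
grasp_force: 0.0
```

Request:
{"op": "send_rows", "data": {
  "linear": [
    [0, 0, 0],
    [0, 0, 0],
    [-0.027, 0, 0],
    [-0.027, 0, 0],
    [0, 0, 0],
    [0, 0, 0]
  ],
  "twist": [
    [0, 0, -1],
    [0, 0, -1],
    [0, 0, 0],
    [0, 0, 0],
    [0, 0, 0],
    [0, 0, 0]
  ],
  "gripper": [40, 40, 40, 40, 40, 40]
}}

```text
time: 56.6
ee_pos: [0.4885, 0.0557, 0.161]
tcp_rot: [180.0, 0.0, -6.5]
wrist_force: [-0.8, -0.4, -0.4]
opening: 0.0345
grasp_force: 0.0
```

```bash
cat >> h.py <<'E'
def dark(X):
    "dark blobs near expected stud X in wrist picture"
    o=bot.get_obs(); im=np.ascontiguousarray(camera('wrist')[:,:,::-1]); P=campose('wrist',o); cv2.imwrite('pics/last.png',im)
    print('expect top-face corners',[proj(P,np.array([*X,.084])+ex*a+ey*b).round(0).tolist() for a in(.023,-.023) for b in(.006,-.006)],'ctr',proj(P,(*X,.084)).round(1))
    m=(im.max(2)<70).astype('uint8'); k,l,s,c=cv2.connectedComponentsWithStats(m)
    for i in range(1,k):
        if s[i,4]>150: print(s[i].tolist(),c[i].round(1))
    return o
E
python3 -c "
from h import *
o=dark((.4865,.0455)); goto(np.array([.4865,.0455,.08]),[180,0,-6.5],o)
dd=dark((.596,.0333))"
```

```text
expect top-face corners [[287.0, 196.0], [305.0, 196.0], [287.0, 257.0], [303.0, 257.0]] ctr [295.6 227.3]
[0, 0, 560, 420, 70900] [287.6 340.7]
[273, 18, 45, 79, 2326] [295.4  58.7]
[274, 190, 40, 64, 1591] [293.5 219.2]
[273, 307, 35, 20, 302] [287.4 314.7]
[294, 318, 21, 18, 265] [304.7 326.3]
[517, 334, 29, 27, 289] [527.6 344.5]
[531, 345, 19, 16, 210] [539.9 352.2]
at [0.4885 0.0557 0.161 ] [ 1.7999e+02  1.0000e-02 -6.5000e+00] q6 -167.0 F [-0.8 -0.4 -0.4]
shift now [-0.0008  0.0104  0.081 ] shift after turn [-0.0008  0.0104  0.081 ] twist [ 0.001  0.001 -0.   ]
expect top-face corners [[288.0, 16.0], [308.0, 16.0], [287.0, 97.0], [307.0, 97.0]] ctr [297.5  57.3]
[0, 0, 560, 420, 70719] [287.8 340.9]
[273, 18, 45, 79, 2315] [295.3  58.8]
[274, 190, 40, 64, 1591] [293.4 219.3]
[273, 307, 35, 21, 305] [287.1 314.9]
[294, 318, 21, 19, 265] [304.7 326.4]
[515, 334, 30, 27, 300] [527.2 344.6]
[531, 345, 19, 16, 211] [539.9 352.3]
```

Both studs are where expected. Down onto the near one and grip it.

Request:
{"op": "send_rows", "data": {
  "linear": [
    [-0.0008, 0.0094, 0],
    [0, 0, 0.03],
    [0, 0, 0.03],
    [0, 0, 0.02],
    [0, 0, 0],
    [0, 0, 0],
    [0, 0, 0],
    [0, 0, 0]
  ],
  "twist": [
    [0, 0, 0],
    [0, 0, 0],
    [0, 0, 0],
    [0, 0, 0],
    [0, 0, 0],
    [0, 0, 0],
    [0, 0, 0],
    [0, 0, 0]
  ],
  "gripper": [40, 40, 40, 40, 40, 5, 5, 5],
  "grip_force": 80
}}

```text
time: 57.7
ee_pos: [0.4866, 0.0464, 0.082]
tcp_rot: [180.0, -0.1, -6.5]
wrist_force: [0.2, -2.1, 4.3]
opening: 0.0099
grasp_force: 81.8
```

Request:
{"op": "send_rows", "data": {
  "linear": [
    [0, 0, 0],
    [0, 0, 0.004],
    [0, 0, 0.003],
    [0, 0, 0.002],
    [0, 0, 0]
  ],
  "twist": [
    [0, 0, 0],
    [0, 0, 0],
    [0, 0, 0],
    [0, 0, 0],
    [0, 0, 0]
  ],
  "gripper": [5, 5, 5, 5, 5]
}}

```text
time: 58.32
ee_pos: [0.4866, 0.0464, 0.0731]
tcp_rot: [180.0, -0.1, -6.5]
wrist_force: [-0.7, -2.0, 11.8]
opening: 0.0097
grasp_force: 83.3
```

Pressed in (11.8 N). Turning clockwise.

Request:
{"op": "send_rows", "data": {
  "linear": [
    [0, 0, 0.0005],
    [0, 0, 0],
    [0, 0, 0],
    [0, 0, 0],
    [0, 0, 0],
    [0, 0, 0],
    [0, 0, 0],
    [0, 0, 0]
  ],
  "twist": [
    [0, 0, 0.3],
    [0, 0, 0.8],
    [0, 0, 0.8],
    [0, 0, 0.8],
    [0, 0, 0.8],
    [0, 0, 0.8],
    [0, 0, 0.8],
    [0, 0, 0.8]
  ],
  "gripper": [5, 5, 5, 5, 5, 5, 5, 5]
}}

```text
time: 59.32
ee_pos: [0.4869, 0.0466, 0.0731]
tcp_rot: [-179.9, -0.0, -65.8]
wrist_force: [-2.0, -0.0, 14.7]
opening: 0.0099
grasp_force: 83.6
```

Request:
{"op": "send_rows", "data": {
  "linear": [
    [0, 0, 0],
    [0, 0, 0],
    [0, 0, 0],
    [0, 0, 0],
    [0, 0, 0],
    [0, 0, 0]
  ],
  "twist": [
    [0, 0, 0.8],
    [0, 0, 0.8],
    [0, 0, 0.8],
    [0, 0, 0.7],
    [0, 0, 0],
    [0, 0, 0]
  ],
  "gripper": [5, 5, 5, 5, 5, 5]
}}

```text
time: 60.08
ee_pos: [0.4871, 0.0467, 0.0731]
tcp_rot: [-179.9, 0.0, -96.5]
wrist_force: [-1.3, -0.8, 14.3]
opening: 0.0099
grasp_force: 83.5
```

```bash
python3 -c "
from h import *
o=bot.get_obs(); print(o['torque'],o['tcp_rot'],o['ee_pos'],o['wrist_force'])"
```

```text
[-0.21794845  0.23832813 -0.01646845] [-1.79868923e+02  2.85858162e-02 -9.64979006e+01] [0.48708195 0.04667858 0.07308979] [-1.25771222 -0.84104815 14.32366048]
```

Request:
{"op": "send_rows", "data": {
  "linear": [
    [0, 0, 0],
    [0, 0, 0],
    [0, 0, 0],
    [0, 0, -0.03],
    [0, 0, -0.04],
    [0, 0, -0.02],
    [0, 0, 0],
    [0, 0, 0]
  ],
  "twist": [
    [0, 0, 0],
    [0, 0, 0],
    [0, 0, 0],
    [0, 0, 0],
    [0, 0, 0],
    [0, 0, -1],
    [0, 0, -1],
    [0, 0, -1]
  ],
  "gripper": [40, 40, 40, 40, 40, 40, 40, 40]
}}

```text
time: 61.08
ee_pos: [0.486, 0.0466, 0.1612]
tcp_rot: [179.9, 0.0, -66.2]
wrist_force: [-0.5, 0.1, -0.0]
opening: 0.034
grasp_force: 0.0
```

Request:
{"op": "send_rows", "data": {
  "linear": [
    [0, 0, 0],
    [0, 0, 0],
    [0, 0, 0],
    [0, 0, 0],
    [0, 0, 0],
    [0, 0, 0],
    [0, 0, 0],
    [0, 0, 0]
  ],
  "twist": [
    [0, 0, -1],
    [0, 0, -1],
    [0, 0, -1],
    [0, 0, -1],
    [0, 0, -1],
    [0, 0, -1],
    [0, 0, 0],
    [0, 0, 0]
  ],
  "gripper": [40, 40, 40, 40, 40, 40, 40, 40]
}}

```text
time: 62.08
ee_pos: [0.4859, 0.0465, 0.1612]
tcp_rot: [180.0, 0.1, -6.7]
wrist_force: [-0.2, 0.8, 0.1]
opening: 0.034
grasp_force: 0.0
```

```bash
python3 -c "
from h import *
o=dark((.4865,.0465)); goto(np.array([.596,.0343,.081]),[180,0,-6.5],o)"
```

```text
expect top-face corners [[272.0, 194.0], [289.0, 194.0], [273.0, 255.0], [289.0, 255.0]] ctr [280.8 225.3]
[0, 0, 560, 420, 72172] [285.3 338.7]
[258, 15, 46, 80, 2334] [280.4  56. ]
[250, 194, 63, 37, 1655] [281.1 214. ]
[265, 306, 34, 20, 278] [278.5 313.6]
[286, 317, 21, 18, 264] [296.4 324.7]
[512, 333, 26, 26, 260] [521.6 342.6]
[525, 344, 19, 15, 207] [533.7 350.7]
at [0.4859 0.0465 0.1612] [ 1.7998e+02  8.0000e-02 -6.7200e+00] q6 -167.8 F [-0.2  0.8  0.1]
shift now [ 0.1108 -0.0008  0.08  ] shift after turn [ 0.1107 -0.0003  0.0802] twist [ 0.002  0.008 -0.022]
```

The near stud's bar now lies crosswise, so it is turned. Same for the far stud.

Request:
{"op": "send_rows", "data": {
  "linear": [
    [0.037, 0, 0],
    [0.037, 0, 0],
    [0.0367, -0.0003, 0],
    [0, 0, 0.03],
    [0, 0, 0.03],
    [0, 0, 0.01],
    [0, 0, 0],
    [0, 0, 0]
  ],
  "twist": [
    [0, 0, -0.022],
    [0, 0, 0],
    [0, 0, 0],
    [0, 0, 0],
    [0, 0, 0],
    [0, 0, 0],
    [0, 0, 0],
    [0, 0, 0]
  ],
  "gripper": [40, 40, 40, 40, 40, 40, 40, 40]
}}

```text
time: 63.12
ee_pos: [0.5967, 0.0346, 0.0929]
tcp_rot: [-180.0, -0.1, -6.3]
wrist_force: [0.2, 0.2, 0.5]
opening: 0.034
grasp_force: 0.0
```

```bash
python3 -c "
from h import *
goto(np.array([.596,.0343,.081]),[180,0,-6.5])"
```

```text
at [0.5967 0.0346 0.0929] [-1.80e+02 -7.00e-02 -6.31e+00] q6 -170.4 F [0.2 0.2 0.5]
shift now [-0.0007  0.0004  0.0119] shift after turn [-0.0006  0.0004  0.0119] twist [-0.    -0.007  0.019]
```

Request:
{"op": "send_rows", "data": {
  "linear": [
    [-0.0006, 0.0004, 0.0115],
    [0, 0, 0],
    [0, 0, 0],
    [0, 0, 0],
    [0, 0, 0]
  ],
  "twist": [
    [0, 0, 0.019],
    [0, 0, 0],
    [0, 0, 0],
    [0, 0, 0],
    [0, 0, 0]
  ],
  "gripper": [40, 40, 5, 5, 5]
}}

```text
time: 63.75
ee_pos: [0.5955, 0.0341, 0.0802]
tcp_rot: [180.0, 0.0, -6.5]
wrist_force: [-1.3, -1.0, 3.3]
opening: 0.01
grasp_force: 81.3
```

Request:
{"op": "send_rows", "data": {
  "linear": [
    [0, 0, 0],
    [0, 0, 0.004],
    [0, 0, 0.003],
    [0, 0, 0.0025],
    [0, 0, 0]
  ],
  "twist": [
    [0, 0, 0],
    [0, 0, 0],
    [0, 0, 0],
    [0, 0, 0],
    [0, 0, 0]
  ],
  "gripper": [5, 5, 5, 5, 5]
}}

```text
time: 64.38
ee_pos: [0.5955, 0.0341, 0.0713]
tcp_rot: [180.0, -0.0, -6.5]
wrist_force: [-4.9, -2.1, 11.8]
opening: 0.0101
grasp_force: 82.7
```

Request:
{"op": "send_rows", "data": {
  "linear": [
    [0, 0, 0],
    [0, 0, 0],
    [0, 0, 0],
    [0, 0, 0],
    [0, 0, 0],
    [0, 0, 0],
    [0, 0, 0],
    [0, 0, 0]
  ],
  "twist": [
    [0, 0, 0.3],
    [0, 0, 0.8],
    [0, 0, 0.8],
    [0, 0, 0.8],
    [0, 0, 0.8],
    [0, 0, 0.8],
    [0, 0, 0.8],
    [0, 0, 0.8]
  ],
  "gripper": [5, 5, 5, 5, 5, 5, 5, 5]
}}

```text
time: 65.38
ee_pos: [0.596, 0.0347, 0.0715]
tcp_rot: [-179.9, 0.0, -65.7]
wrist_force: [-2.6, 0.6, 10.8]
opening: 0.0097
grasp_force: 82.5
```

Request:
{"op": "send_rows", "data": {
  "linear": [
    [0, 0, 0],
    [0, 0, 0],
    [0, 0, 0],
    [0, 0, 0],
    [0, 0, 0],
    [0, 0, 0]
  ],
  "twist": [
    [0, 0, 0.8],
    [0, 0, 0.8],
    [0, 0, 0.8],
    [0, 0, 0.7],
    [0, 0, 0],
    [0, 0, 0]
  ],
  "gripper": [5, 5, 5, 5, 5, 5]
}}

```text
time: 66.12
ee_pos: [0.5965, 0.0347, 0.0718]
tcp_rot: [-179.9, 0.1, -96.5]
wrist_force: [-1.6, 0.2, 10.1]
opening: 0.0101
grasp_force: 82.5
```

Request:
{"op": "send_rows", "data": {
  "linear": [
    [0, 0, 0],
    [0, 0, 0],
    [0, 0, 0],
    [0, 0, -0.03],
    [0, 0, -0.04],
    [0, 0, -0.02],
    [0.03, 0, 0],
    [0, 0, 0]
  ],
  "twist": [
    [0, 0, 0],
    [0, 0, 0],
    [0, 0, 0],
    [0, 0, 0],
    [0, 0, 0],
    [0, 0, 0],
    [0, 0, 0],
    [0, 0, 0]
  ],
  "gripper": [40, 40, 40, 40, 40, 40, 40, 40]
}}

```text
time: 67.12
ee_pos: [0.592, 0.0033, 0.16]
tcp_rot: [179.9, -0.0, -96.6]
wrist_force: [-0.1, -0.2, 0.2]
opening: 0.034
grasp_force: 0.0
```

Request:
{"op": "send_rows", "data": {
  "linear": [
    [0.03, 0, -0.02],
    [0.03, 0, -0.02],
    [0, 0, 0],
    [0, 0, 0]
  ],
  "twist": [
    [0, 0, 0],
    [0, 0, 0],
    [0, 0, 0],
    [0, 0, 0]
  ],
  "gripper": [40, 40, 40, 40]
}}

```text
time: 67.62
ee_pos: [0.5853, -0.0545, 0.1993]
tcp_rot: [179.9, 0.0, -96.5]
wrist_force: [-0.7, -0.2, 0.6]
opening: 0.0342
grasp_force: 0.0
```

```bash
python3 -c "
from h import *
o=bot.get_obs(); print(o['ee_pos'],o['tcp_rot'])
im=np.ascontiguousarray(camera('side')[:,:,::-1]); S=campose('side'); cv2.imwrite('pics/s20.png',im)
for n,X in(('near',(.4865,.0465)),('far',(.596,.0343))):
    m=(im.max(2)<75).astype('uint8'); u=proj(S,(*X,.07)); a=slice(int(u[1])-22,int(u[1])+22),slice(int(u[0])-22,int(u[0])+22)
    k,l,s,c=cv2.connectedComponentsWithStats(m[a]); i=l[22,22]; print(n,u,s.tolist(),'bar z78 crosswise',[proj(S,np.array([*X,.078])+ey*e).round(0)-u.round(0)+22 for e in(.023,-.023)],'along',[proj(S,np.array([*X,.078])+ex*e).round(0)-u.round(0)+22 for e in(.023,-.023)])
    print('\n'.join(''.join('#' if v else '.' for v in r) for r in m[a][6:36:2]))
im=np.ascontiguousarray(camera('wrist')[:,:,::-1]);P=campose('wrist',o)
m=(im.max(2)<70).astype('uint8'); k,l,s,c=cv2.connectedComponentsWithStats(m)
print([x.tolist() for x in s[1:] if x[4]>150], proj(P,(.4865,.0465,.08)),proj(P,(.596,.0343,.08)))"
```

```text
[ 0.58530799 -0.05447821  0.19934822] [ 1.79883812e+02  3.81224511e-03 -9.64741825e+01]
near [271.0276256  260.80070549] [[0, 0, 44, 44, 1816], [16, 17, 11, 13, 91], [37, 36, 7, 8, 29]] bar z78 crosswise [array([17., 24.]), array([27., 15.])] along [array([16., 16.]), array([29., 23.])]
............................................
............................................
............................................
............................................
............................................
............................................
.......................####.................
.....................######.................
...................#######..................
.................########...................
................##########..................
................#########...................
............................................
............................................
............................................
far [241.25543543 245.63319107] [[0, 0, 44, 44, 1509], [0, 0, 25, 24, 345], [17, 17, 10, 13, 82]] bar z78 crosswise [array([17., 24.]), array([27., 16.])] along [array([16., 17.]), array([28., 23.])]
###################.........................
#################...........................
###############.............................
#############...............................
###########.................................
########....................................
#########...............###.................
############.........######.................
....######.........#######..................
.................#########..................
.................#########..................
.................########...................
............................................
............................................
............................................
[[0, 0, 560, 420, 115922], [265, 269, 30, 49, 900]] [397.83246528 298.62054265] [280.16377101 299.78233322]
```

Both bars lie crosswise, so both studs are turned, and the arm is clear. Handing in.

```bash
python3 -c "
from workcell import ticket
print(ticket.job_done())"
```

```text
the job is handed in; nothing more can be done
None
```

The job is handed in; the judge's result was not shown. The ring, three discs and collar are home on the post, the hood is shut, and both studs were pushed in and turned 90° clockwise. The last pictures show both bars crosswise; how far each stud sprang back was not measured.

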